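# Hang the spanner set on its hook, largest at the back

## Task

Hang the three spanners from the blue returns bin on the one hook of the orange post by the holes in their handles, largest first, then the medium one, then the small one. Slide each one back along the hook until it bears against what is behind it (the large one on the hook's back plate, each smaller one flat on the spanner before it, no daylight between) before you fetch the next, and do it gently by feel: never press a spanner, or the gripper, on the hook with more than about 1.5 kg (15 N). Leave all three hanging free and still, and do not shift the other things on the bench.

Things in the scene. Friction and masses are not known exactly. Their poses are not given: they have to be found in the camera images.
- large: large steel open-ended spanner, flat, 10 mm thick, standing jaw down in a bin slot, handle up. Origin: between its jaw tips, at the end; z up the handle, y across its width, x through its thickness (both faces alike). 224 mm long, head 66 mm wide, jaw 30 wide, 28 deep; handle 28 mm wide, straight-edged, with a round end holding a 14 mm hole 210 mm from the origin. 360 g, give or take a fifth
- large_eye (a point): centre of the hang hole (14 mm across, through the 10 mm thickness) in the handle end of the large spanner, 210 mm along its z from its origin; axes as the spanner's
- medium: medium steel open-ended spanner, flat, 9 mm thick, standing jaw down in a bin slot, handle up. Origin: between its jaw tips, at the end; z up the handle, y across its width, x through its thickness (both faces alike). 191 mm long, head 54 mm wide, jaw 24 wide, 24 deep; handle 26 mm wide, straight-edged, with a round end holding a 14 mm hole 178 mm from the origin. 240 g, give or take a fifth
- medium_eye (a point): centre of the hang hole (14 mm across, through the 9 mm thickness) in the handle end of the medium spanner, 178 mm along its z from its origin; axes as the spanner's
- small: small steel open-ended spanner, flat, 8 mm thick, standing jaw down in a bin slot, handle up. Origin: between its jaw tips, at the end; z up the handle, y across its width, x through its thickness (both faces alike). 160 mm long, head 44 mm wide, jaw 19 wide, 20 deep; handle 24 mm wide, straight-edged, with a round end holding a 14 mm hole 148 mm from the origin. 160 g, give or take a fifth
- small_eye (a point): centre of the hang hole (14 mm across, through the 8 mm thickness) in the handle end of the small spanner, 148 mm along its z from its origin; axes as the spanner's
- hook_seat (a point): root of the hook, 255 mm above the bench: where the prong's axis meets the front face of its back plate. -x points out along the prong, y across, z up. The prong is a rod 8 mm in diameter (3 mm of play all round in the holes), level for 75 mm from the plate; its last 16 mm rise by 4 mm to a round end. A hanging spanner's hole centre is 3 mm below the prong's axis
- hook_tip (a point): centre of the prong's round end: 91 mm out from hook_seat along -x and 4 mm above it
- hook: the steel hook, rigidly fixed to the post: a narrow back plate 22 mm wide, 60 mm high and 5 mm thick, its top edge 8 mm above the axis of the prong that stands out of it, held 17 mm off a fixing plate on the post by two studs. Origin on the bench under the post, same axes as hook_seat, which lies at (-35, 0, 255) mm in it
- post: fixed orange slotted upright, 50 mm wide and 44 mm deep, 263 mm high, on a foot plate 110 x 110 x 8 mm. Origin: on the bench at the post, 10 mm behind its front face; the hook stands out of the front, -x, face; spanners hang in front of that face, clear of the bench and of the foot plate
- returns: fixed blue returns bin, 184 (x) x 80 (y) x 66 mm high, floor 6 mm thick. Origin: centre of its underside. Three slots across it (72 mm long in y, 12 mm wide in x, between sheet dividers 62 mm high) stand at x = -56, 0 and 56 mm and hold one spanner each, upright or leaning a few degrees, in any order
- pulley: bystander: dark steel belt pulley, 90 mm across, 40 mm high, lying flat; origin at the centre of its underside
- link_arm: bystander: rusty link arm 190 mm long, 22 mm high, lying flat along its x; origin at the centre of its underside
- bolt_bin: bystander: small open blue bin, 120 x 90 x 50 mm, with a few bolts; origin at the centre of its underside
Mind the look-alikes: they are no part of the job. Leave any red look-alike of the large alone.

How it is judged:
By the outcome, as a careful person would: the job done as asked, in the order asked, and still so for the second after the job is handed in, with the robot touching nothing.
It also fails if it takes over 72 s, if anything falls off the work surface, if the arm or the gripper's body presses on something with over 40 N, if the wrist force passes 120 N, or if a joint passes its speed limit or range.

## Robot

A 7-joint arm with a two-finger parallel gripper is mounted at the origin on the work surface. World frame = base frame: x ahead of the robot, y to its left, z up, the work surface at z = 0. Lengths are in mm, angles in rad, forces in N, time in s.
With the tool pointing down it reaches from about 400 to 875 mm from the base axis. Payload 4.4 kg.
Tool frame: the origin (TCP) lies at the very end of the fingers, on their centre line; the grasp point (between the pads) lies 19 mm behind it; z points along the fingers, y is the direction in which the jaws open and shut (so a half turn about z gives the same grasp; the last joint's range is limited). The gripper opens to 85 mm and grips with 20 to 120 N. Pads are 22 mm wide; open, the fingers measure 114 mm over their backs; the gripper's body (76 mm by 85 mm) begins 54 mm behind the grasp point. The pads swing forward as they close: fully open they stand 13 mm farther back than shut.
Start: joints at [1.26, 0.628, 0.038, 1.517, -0.027, 0.996, -0.02], TCP at [157.563, -630.628, 231.313] pointing down, gripper open.
Joint ranges: [-3.06, 3.06], [-0.37, 2.12], [-1.25, 1.32], [0.18, 2.47], [-1.1, 4.24], [0.23, 1.98], [-2.94, 2.94]. Speed limits (rad/s): [2.57, 2.57, 3.14, 3.14, 3.14, 3.14, 3.14].

## Interface

Orientations are given as [roll, pitch, yaw] about the fixed x, y, z axes, in that order (R = Rz(yaw) Ry(pitch) Rx(roll)).
In Python, from cell import ctrl gives the robot as it stands.
- The arm moves only by the shell command python3 -m crank 'ROWS' [OPENING]. ROWS is JSON, a list that holds one entry, the list of rows, each a list of 6 numbers: the shift along the tool's x, y, z in units of 30 mm (1.0 is 30 mm), then the turn, a rotation vector about the tool's x, y, z in units of 6 degrees (1.0 is 6 degrees). In form: [[[tx, ty, tz, rx, ry, rz], ...]]. A call has 1 to 12 rows; each row shifts and turns the pose as measured when the row begins, along the tool's axes as they then stand; what a row does not reach is not made up. A row lasts 1/12 s, in which the tool goes at most 41.7 mm and 7.16 degrees, less where a joint would pass 70% of its speed; a pose out of reach is approached as far as the arm can. A call is refused whole if a number of a shift passes 1 or a number of a turn 1, either way. A call with a gripper value outside its range is refused whole. OPENING is the gripper command: -1 is fully open, 1 is shut, values between are in proportion, set as the call begins (- or left out, the last holds). The fingers move at their own pace and stop on an object; the grip force is fixed at half the most. Time passes only in rows, so rows that do not move let the fingers close. It gives the time, the measured TCP pose, the force and the opening at its end, in the units of the state.
- ctrl.read_state(): the state, without advancing time (a new reading comes with each control period).
- ctrl.get_image(name): name is "side" or "top" or "wrist"; returns a dict with "color" (480x640x3 uint8, red, green, blue), "depth" (480x640 float32, mm along the optical axis (not along the pixel's ray), 0 where there is no reading), "camera_matrix" (3x3 intrinsics, pixels), "R" (3x3) and "t" (3): a world point X has camera coordinates R X + t. Camera axes: x right, y down, z forward; pixel columns grow to the right and rows downward; lengths in mm; the calibration is good to about 2 mm. A picture is of the moment at which its call begins.
- ctrl.finish_job(): hands the job in, once; it reports no verdict.
Trained networks look in a picture, given as the dict that the camera call returned (one of the last four; its "shot" number tells which), for a name from the list of things; names that differ only in an ending like _2 or _b are one class to them, and where a whole thing is asked for, a point or a joint stands for the part that bears it (a point fixed in the world has none). Each returns a list of dicts, best first, with "conf" (0 to 1); they miss things now and then, are a little off and sometimes report something else, mostly with a low value. They report only what shows in the picture. A call takes as long as a camera call. They do not tell look-alikes from the thing itself.
- ctrl.search_frame(query, picture): "extent" ([centre column, centre row, width, height] in pixels, round what is visible of it).
The state is a dict: "clock": time; "qpos": joint angles; "qd": joint speeds; "tau": joint torques, N m; "eef_pos": TCP position; "tool_rot": TCP orientation; "force": force on the tool from outside, world axes, zero at the start; "torque": the same for the moment, N m; "width": finger opening in mm.
Only numpy, scipy, OpenCV 4.12 (cv2) and the standard library are available. Lean on these libraries where they do the work, as an engineer would, in place of code of your own. Each camera call takes 0.05 s, during which the arm holds its last target. There are 200 camera calls.

## Working session

There is one attempt and no reset: what is moved stays moved. The work goes in short steps, Python scripts to look and compute and a shell command to move; the robot and the scene stay as the last step left them, time stands still between calls to the robot, and variables do not carry over. Pictures are saved under pics/ and viewed, about 8 in all and at most 12, crops included, and the job is handed in when it is done.

```bash
ls; mkdir -p pics
cat > h.py <<'E'
import numpy as np, cv2
from cell import ctrl
from scipy.spatial.transform import Rotation as Ro
def cloud(im):
    K=im["camera_matrix"];d=im["depth"];v,u=np.mgrid[0:480,0:640]
    c=np.stack([(u-K[0,2])*d/K[0,0],(v-K[1,2])*d/K[1,1],d],-1)
    return (c-im["t"])@im["R"]   # R^T (c-t)
def proj(im,X):
    c=im["R"]@np.array(X,float)+im["t"];p=im["camera_matrix"]@c;return p[:2]/p[2]
def save(im,n,crop=None,s=1):
    a=im["color"][...,::-1]
    if crop: a=a[crop[1]:crop[3],crop[0]:crop[2]]
    cv2.imwrite("pics/"+n,cv2.resize(a,None,fx=s,fy=s,interpolation=cv2.INTER_CUBIC))
E
python3 - <<'E'
from h import *
s=ctrl.read_state();print(s)
ims={n:ctrl.get_image(n) for n in("side","top")}
a=np.vstack([ims[n]["color"] for n in ims])[...,::-1]
cv2.imwrite("pics/a.png",cv2.resize(np.hstack([ims[n]["color"][...,::-1] for n in ims]),(800,300)))
for n,im in ims.items():
    save(im,n+"0.png");P=cloud(im)
    print(n,"cam at",(-im["R"].T@im["t"]).round(),im["camera_matrix"][0,0])
    for q in["large","medium","small","hook","post","returns","pulley","link_arm","bolt_bin"]:
        for r in ctrl.search_frame(q,im)[:4]:
            u,v,w,h=r["extent"];print(q,np.round(r["extent"]),round(r["conf"],2),P[int(np.clip(v,0,479)),int(np.clip(u,0,639))].round())
E
```

```text
pics
{'clock': 0.0, 'qpos': array([ 1.26019551,  0.62933248,  0.03845502,  1.51836954, -0.0270175 ,
        0.99631751, -0.02000539]), 'qd': array([ 1.25256782e-03,  1.13395352e-03, -9.24940996e-05,  2.29620853e-04,
        6.86989789e-04, -8.04209099e-04,  1.97412451e-04]), 'tau': array([ 1.82686788e-03, -5.63403583e+01,  1.22644454e+00, -1.93445832e+01,
        1.09101157e-02,  1.05500247e-02, -4.52715966e-06]), 'eef_pos': array([ 157.40849366, -630.00166544,  230.39768778]), 'tool_rot': array([-3.13968413e+00,  1.77101620e-05,  2.44775319e-01]), 'force': array([ 0.78238032, -0.79030708, -0.40172551]), 'torque': array([ 0.0014003 , -0.04588939, -0.00312606]), 'width': 85.34570934021623}
side cam at [ 261. -502.  885.] 446.07632247802246
large [370. 314.  22.  58.] 0.83 [ 547. -189.  160.]
large [421. 291.  43.  71.] 0.8 [ 676. -184.  136.]
large [340. 371.  15.  29.] 0.72 [ 452. -245.  132.]
medium [352. 346.  17.  45.] 0.63 [ 495. -213.  127.]
small [338. 372.  11.  32.] 0.8 [ 450. -243.  124.]
small [352. 346.  16.  45.] 0.5 [ 497. -214.  127.]
small [215. 207.  58.  42.] 0.33 [4
[... 460 characters left out ...]
0.58 [ 736. -345.   21.]
top cam at [ 493.  -15. 1290.] 557.0554503794773
large [405. 206.  20.  40.] 0.8 [ 674. -178.  168.]
large [399. 272.  29.  13.] 0.65 [ 540. -167.  165.]
large [416. 294.  79.  99.] 0.65 [ 496. -201.  156.]
large [212. 201.  58.  42.] 0.61 [664. 199. 255.]
medium [414. 296.  28.  12.] 0.57 [ 494. -198.  163.]
small [427. 317.  26.  11.] 0.44 [ 451. -235.  106.]
hook [213. 201.  58.  46.] 0.95 [704. 249.   1.]
post [201. 221.  79.  84.] 0.9 [641. 242. 140.]
returns [415. 294.  79.  96.] 0.86 [ 496. -201.  156.]
pulley [330. 194.  41.  39.] 0.63 [727. -27.  -5.]
link_arm [156. 323.  78.  46.] 0.62 [420. 361.  22.]
bolt_bin [470. 194.  55.  59.] 0.64 [ 730. -350.   15.]
```

Run:
```python
import cv2,numpy as np
s=cv2.imread("pics/side0.png");t=cv2.imread("pics/top0.png")
a=cv2.resize(s[90:430,260:530],(476,600),interpolation=2)
b=cv2.resize(t[160:360,140:500],(324*1,180))
c=cv2.resize(t[240:350,365:470],(324,340),interpolation=2)
o=np.zeros((600,800,3),np.uint8);o[:,:476]=a;o[:180,476:]=b;o[200:540,476:]=c
cv2.imwrite("pics/v1.png",o)
```

```text
(no output)
```

View pics/v1.png

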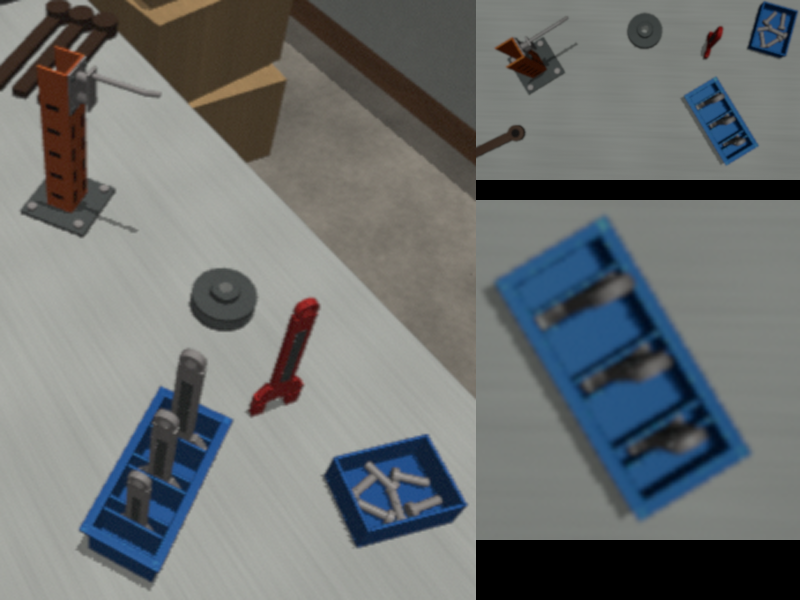

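Run:
```python
from h import *
P=[];C=[]
for n in("side","top"):
    im=ctrl.get_image(n);p=cloud(im).reshape(-1,3);c=im["color"].reshape(-1,3).astype(int)
    ok=im["depth"].ravel()>0;P.append(p[ok]);C.append(c[ok])
for n,p,c in zip(("side","top"),P,C):
    blue=(c[:,2]>c[:,0]+50)
    reg=(abs(p[:,0]-500)<130)&(abs(p[:,1]+205)<100)
    b=p[blue&reg&(p[:,2]>58)&(p[:,2]<72)]
    r=cv2.minAreaRect(b[:,:2].astype(np.float32));print(n,"bin",np.round(r[0],1),np.round(r[1],1),round(r[2],2),b[:,2].mean().round(1),len(b))
    g=reg&~blue&(p[:,2]>75)&(p[:,0]<620)&(abs(c[:,0]-c[:,2])<40)
    q=p[g]
    for nm,cx,cy in(("L",547,-180),("M",495,-205),("S",450,-238)):
        s=q[np.hypot(q[:,0]-cx,q[:,1]-cy)<30]
        if len(s)<5: continue
        m=s.mean(0);w,V=np.linalg.eigh(np.cov((s-m).T))
        print(nm,len(s),m.round(1),"zmax",np.sort(s[:,2])[-5:].round(),"eig",np.sqrt(w).round(1),"normal",V[:,0].round(3),"long",V[:,2].round(3))
    h=p[(p[:,2]>225)&(p[:,2]<275)&(abs(p[:,0]-680)<90)&(abs(p[:,1]-220)<90)];hc=c[(p[:,2]>225)&(p[:,2]<275)&(abs(p[:,0]-680)<90)&(abs(p[:,1]-220)<90)]
    o=hc[:,0]>hc[:,2]+40
    print("orange",h[o].mean(0).round(1),cv2.minAreaRect(h[o][:,:2].astype(np.float32)))
    k=h[~o];np.save(n+"_hook.npy",k)
    # prong: farthest from post
    pc=h[o].mean(0)[:2];d=np.hypot(*(k[:,:2]-pc).T);f=k[(d>65)&(k[:,2]>245)]
    m=f.mean(0);w,V=np.linalg.eigh(np.cov((f-m).T));print("prong",len(f),m.round(1),V[:,2].round(4),np.sqrt(w).round(1),"far",k[d.argmax()].round(1),np.degrees(np.arctan2(V[1,2],V[0,2])).round(2),"z",np.percentile(f[:,2],[10,50,90]).round(1))
    foot=p[(p[:,2]>3)&(p[:,2]<14)&(abs(p[:,0]-690)<110)&(abs(p[:,1]-230)<110)]
    print("foot",len(foot),cv2.minAreaRect(foot[:,:2].astype(np.float32)))
```

```text
side bin [ 498.9 -210.2] [198.   93.4] 31.99 65.6 1720
L 662 [ 544.7 -183.9  167.3] zmax [231. 231. 231. 232. 233.] eig [ 2.1  8.1 43.6] normal [ 0.812  0.584 -0.019] long [0.001 0.032 0.999]
M 494 [ 497.4 -212.9  144.7] zmax [198. 198. 198. 198. 199.] eig [ 1.9  7.7 36.8] normal [ 0.82   0.571 -0.024] long [0.022 0.012 1.   ]
S 316 [ 450.3 -242.3  128.1] zmax [167. 167. 167. 168. 169.] eig [ 1.7  6.9 27.6] normal [ 0.815  0.578 -0.036] long [0.029 0.022 0.999]
orange [624.1 258.  248.6] ((629.2913818359375, 260.183837890625), (55.18931579589844, 44.65198516845703), 33.36362838745117)
prong 119 [685.  172.9 258.1] [-0.558   0.8293 -0.0286] [ 2.   2.3 22.6] far [708.5 142.7 258. ] 123.93 z [254.7 258.4 260.8]
foot 953 ((689.6742553710938, 228.97088623046875), (216.1959228515625, 219.9102783203125), 89.53740692138672)
top bin [ 497.2 -209.9] [196.   93.1] 32.06 64.6 1335
L 136 [ 543.2 -176.   189.6] zmax [230. 231. 231. 231. 232.] eig [ 2.8  7.7 47. ] normal [0.79  0.612 0.022] long [ 0.02  -0.062  0.998]
M 133 [ 497.6 -207.4  160.5] zmax [197. 198. 199. 199. 199.] eig [ 2.3  7.8 36.7] normal [0.805 0.592 0.037] long [-0.006 -0.054  0.999]
S 113 [ 450.4 -237.4  134.8] zmax [166. 168. 168. 169. 170.] eig [ 1.8  6.9 28.5] normal [0.804 0.593 0.04 ] long [-0.008 -0.056  0.998]
orange [629.3 256.5 252.3] ((627.8130493164062, 259.05670166015625), (51.53814697265625, 42.21245193481445), 33.66535949707031)
prong 166 [684.6 171.9 257.8] [-0.55    0.8343 -0.0367] [ 2.3  2.3 21.1] far [704.3 141.1 261.1] 123.4 z [254.8 257.7 260.8]
foot 1505 ((689.8411254882812, 229.62631225585938), (218.73583984375, 218.89169311523438), 0.03774603083729744)
```

```bash
cat > sp.py <<'E'
from h import *
def meas(which,im=None,n=None,zs=None):
    cx,cy,z0,z1={"L":(544,-180,80,206),"M":(497,-209,80,174),"S":(450,-239,80,144)}[which]
    out=[]
    for cam in("side","top"):
        im=ctrl.get_image(cam);p=cloud(im).reshape(-1,3);c=im["color"].reshape(-1,3).astype(int)
        g=(im["depth"].ravel()>0)&(np.hypot(p[:,0]-cx,p[:,1]-cy)<32)&(p[:,2]>z0)&(abs(c[:,0]-c[:,2])<40)
        s=p[g];a=np.radians(35.5);n=np.array([np.cos(a),np.sin(a)]);w=np.array([-n[1],n[0]])
        for zl in np.linspace(z0,z1+30,4)[:-1]:
            zh=zl+(z1+30-z0)/3;t=s[(s[:,2]>zl)&(s[:,2]<zh)]
            if len(t)<6: continue
            N=t[:,:2]@n;W=t[:,:2]@w
            print(which,cam,int(zl),int(zh),len(t),"n pct",np.percentile(N,[3,25,50,75,97]).round(1),"w",np.percentile(W,[2,50,98]).round(1))
    print("c n,w",np.array([cx,cy])@n,np.array([cx,cy])@w)
E
python3 - <<'E'
from sp import *
for k in "LMS": meas(k)
E
```

```text
L side 80 132 152 n pct [334.4 335.1 335.8 336.4 339.9] w [-478.6 -468.4 -451.8]
L side 132 184 221 n pct [334.2 335.1 335.7 336.4 341. ] w [-478.7 -465.6 -451.2]
L side 184 236 281 n pct [334.5 335.6 336.5 338.9 343.9] w [-478.4 -465.4 -451.6]
L top 80 132 23 n pct [336.6 339.7 342.4 343.4 343.9] w [-473.9 -450.  -449.1]
L top 132 184 26 n pct [337.  339.9 342.9 343.6 343.9] w [-472.6 -450.5 -449.4]
L top 184 236 86 n pct [333.8 337.  339.6 342.1 343.7] w [-474.6 -460.6 -449.4]
c n,w 338.3523099578685 -462.4432012108887
M side 80 121 133 n pct [279.1 279.8 280.4 280.9 282.5] w [-474.1 -461.9 -448.9]
M side 121 162 156 n pct [279.2 279.8 280.3 280.9 284.8] w [-474.3 -462.8 -448.9]
M side 162 204 188 n pct [279.3 280.4 281.4 284.1 288.1] w [-474.1 -462.  -449.8]
M top 80 121 24 n pct [280.7 285.5 286.9 287.3 287.5] w [-468.7 -452.1 -446.9]
M top 121 162 30 n pct [283.2 286.  286.8 287.3 287.5] w [-472.2 -456.1 -447. ]
M top 162 204 79 n pct [278.7 281.5 283.9 286.1 287.4] w [-471.8 -458.5 -447.3]
c n,w 283.2484948795043 -458.7595123248078
S side 80 111 83 n pct [223.6 224.4 224.9 225.4 226.3] w [-469.6 -458.3 -447.3]
S side 111 142 98 n pct [224.  224.7 225.1 225.6 228.8] w [-469.8 -459.  -446.4]
S side 142 174 120 n pct [224.3 225.1 226.6 229.  231.8] w [-469.3 -458.8 -447.7]
S top 80 111 25 n pct [226.3 229.7 230.2 230.8 231.1] w [-465.3 -451.5 -444.4]
S top 111 142 26 n pct [226.6 229.7 230.2 230.5 231.1] w [-467.3 -455.8 -444.7]
S top 142 174 60 n pct [223.8 226.1 228.3 229.9 230.9] w [-467.1 -455.3 -445.6]
c n,w 227.56397684542907 -455.88993895708325
```

```bash
python3 -m crank '[[[0,0,-1,0,0,0],[0,0,-1,0,0,0],[0.5,-1,0,0,0,-0.5],[0.5,-1,0,0,0,-0.5],[0.5,-1,0,0,0,-0.5],[0.5,-1,0,0,0,-0.5],[0.5,-1,0,0,0,-0.5],[0.5,-1,0,0,0,-0.5],[0.5,-1,0,0,0,-0.5]]]' -1
```

```text
clock: 2.15
eef_pos: [171.3, -396.2, 292.1]
tool_rot: [3.134, 0.005, 0.623]
force: [1.3, 0.1, -0.2]
width: 85.2
```

```bash
python3 -m crank '[[[1,0.1,0,0,0,0],[1,0.1,0,0,0,0],[1,0.1,0,0,0,0],[1,0.1,0,0,0,0],[1,0.1,0,0,0,0],[1,0.1,0,0,0,0],[1,0.1,0,0,0,0],[1,0.1,0,0,0,0],[1,0.1,0,0,0,0],[1,0.1,0,0,0,0],[1,0.1,0,0,0,0],[0,0,0,0,0,0]]]'
cat > go.py <<'E'
import sys
from h import *
# usage: go.py x y z yaw(deg) [down]: prints total tool-frame rows units needed now; tool down target
s=ctrl.read_state();p=s["eef_pos"];R=Ro.from_euler("xyz",s["tool_rot"])
x,y,z,yw=map(float,sys.argv[1:5])
T=Ro.from_euler("xyz",[np.pi,0,np.radians(yw)])
d=R.inv().apply(np.array([x,y,z])-p)/30;r=(R.inv()*T).as_rotvec(degrees=True)/6
print("t",s["clock"],"pos",p.round(1),"rot",np.degrees(s["tool_rot"]).round(2),"F",s["force"].round(1),"w",round(s["width"],1));print("shift units",d.round(2),"turn units",r.round(2))
E
python3 go.py 545.9 -180.8 260 35.6
```

```text
clock: 3.15
eef_pos: [468.2, -214.0, 293.8]
tool_rot: [3.13, 0.001, 0.621]
force: [1.6, 0.6, -0.6]
width: 85.2
t 3.15 pos [ 468.2 -214.   293.8] rot [1.7935e+02 8.0000e-02 3.5580e+01] F [ 1.6  0.6 -0.6] w 85.2
shift units [2.75 0.59 1.13] turn units [ 0.11  0.01 -0.  ]
```

```bash
python3 -m crank '[[[0.9,0.2,0,0.1,0,0],[0.9,0.2,0,0,0,0],[0.9,0.2,0,0,0,0],[0,0,0.5,0,0,0],[0,0,0,0,0,0]]]'
python3 go.py 545.9 -180.8 178 35.6
python3 - <<'E'
from h import *
im=ctrl.get_image("wrist");save(im,"w1.png")
print(proj(im,[545.9,-180.8,231]),proj(im,[545.9,-180.8,178]))
E
```

```text
clock: 3.57
eef_pos: [547.8, -179.6, 278.3]
tool_rot: [3.141, 0.002, 0.623]
force: [-2.1, -1.2, 0.0]
width: 85.6
t 3.5667 pos [ 547.8 -179.6  278.3] rot [1.7994e+02 1.1000e-01 3.5670e+01] F [-2.1 -1.2  0. ] w 85.6
shift units [-0.07 -0.01  3.34] turn units [0.01 0.02 0.01]
[326.70754327 271.26671032] [326.68072556 242.76522871]
```

View pics/w1.png

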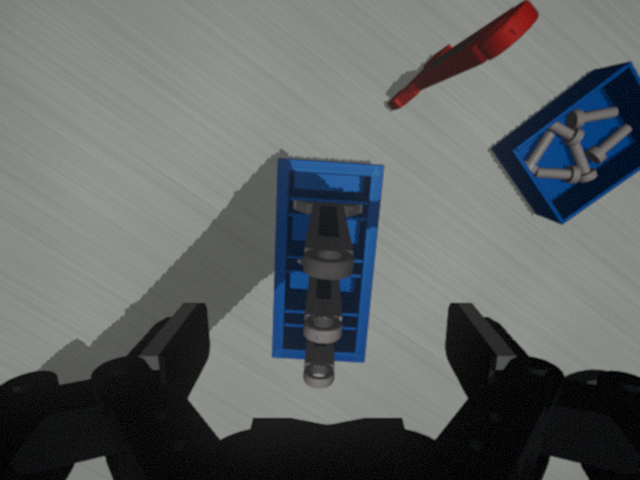

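The wrist view shows the large spanner's end at (328,262), where I predicted it (327,271), between the open fingers. The medium is at (323,325) and the small at (319,373). The red look-alike at (460,50) is outside the bin. The large grey one is the right choice, so I'm descending.

```bash
python3 -m crank '[[[-0.07,0,0.8,0,0,0],[0,0,0.8,0,0,0],[0,0,0.8,0,0,0],[0,0,0.7,0,0,0],[0,0,0.25,0,0,0],[0,0,0,0,0,0]]]'; python3 -m crank '[[[0,0,0,0,0,0],[0,0,0,0,0,0],[0,0,0,0,0,0],[0,0,0,0,0,0],[0,0,0,0,0,0],[0,0,0,0,0,0],[0,0,0,0,0,0],[0,0,0,0,0,0]]]' 1
```

```text
clock: 4.12
eef_pos: [547.6, -186.4, 182.7]
tool_rot: [3.129, -0.004, 0.617]
force: [0.5, 0.6, 0.6]
width: 85.8
clock: 4.78
eef_pos: [548.2, -187.5, 188.2]
tool_rot: [3.125, -0.007, 0.615]
force: [-0.1, 0.1, -3.1]
width: 26.9
```

```bash
python3 -m crank '[[[0,0,-0.4,0,0,0],[0,0,-0.8,0,0,0],[0,0,-0.9,0,0,0],[0,0,-0.9,0,0,0],[0,0,-0.2,0,0,0],[0,0,0,0,0,0]]]'; python3 go.py 600 0 275 80; python3 go.py 725 116 275 123.6
```

```text
clock: 5.28
eef_pos: [546.6, -186.4, 284.7]
tool_rot: [3.128, -0.006, 0.616]
force: [0.0, 0.1, -4.3]
width: 26.9
t 5.2833 pos [ 546.6 -186.4  284.7] rot [179.21  -0.34  35.27] F [ 0.   0.1 -4.3] w 26.9
shift units [ 5.04 -4.05  0.3 ] turn units [ 0.15 -0.   -7.45]
t 5.2833 pos [ 546.6 -186.4  284.7] rot [179.21  -0.34  35.27] F [ 0.   0.1 -4.3] w 26.9
shift units [10.67 -4.8   0.32] turn units [  0.15   0.06 -14.72]
```

```bash
python3 -m crank '[[[0.71,-0.32,0,0.15,0,-1],[0.74,-0.24,0,0,0,-1],[0.76,-0.16,0,0,0,-1],[0.78,-0.08,0,0,0,-1],[0.78,0,0,0,0,-1],[0.78,0.08,0,0,0,-1],[0.76,0.16,0,0,0,-1],[0.74,0.24,0,0,0,-1],[0.71,0.32,0,0,0,-1],[0.67,0.39,0,0,0,-1],[0.63,0.46,0,0,0,-1],[0,0,0,0,0,0]]]';  python3 go.py 725 116 250 123.6
```

```text
clock: 6.28
eef_pos: [670.8, 40.6, 260.2]
tool_rot: [-3.118, -0.009, 1.817]
force: [-0.0, 1.8, -2.4]
width: 26.4
t 6.2833 pos [670.8  40.6 260.2] rot [-178.67   -0.49  104.11] F [-0.   1.8 -2.4] w 26.4
shift units [1.99 2.37 0.3 ] turn units [-0.21 -0.12 -3.25]
```

```bash
python3 -m crank '[[[0.5,0.6,0.1,-0.2,-0.1,-0.85],[0.5,0.6,0.1,0,0,-0.8],[0.5,0.6,0.1,0,0,-0.8],[0.5,0.6,0,0,0,-0.8],[0,0,0,0,0,0],[0,0,0,0,0,0]]]';  python3 go.py 725 116 230 123.6
python3 - <<'E'
from h import *
for n in("side","top","wrist"):
    im=ctrl.get_image(n);save(im,"b_"+n+".png");np.savez("b_"+n+".npz",**{k:im[k] for k in("color","depth","camera_matrix","R","t")})
    print(n,proj(im,ctrl.read_state()["eef_pos"]),proj(im,[705,145,259]))
a=cv2.imread("pics/b_side.png")[90:290,260:460];b=cv2.imread("pics/b_top.png")[140:290,160:310];w=cv2.imread("pics/b_wrist.png")
o=np.zeros((600,800,3),np.uint8);o[:400,:400]=cv2.resize(a,(400,400),interpolation=2);o[:400,400:]=cv2.resize(b,(400,400),interpolation=2);o[400:,:266]=cv2.resize(w,(266,200))
cv2.imwrite("pics/v3.png",o)
E
```

```text
clock: 6.78
eef_pos: [712.7, 124.4, 233.6]
tool_rot: [-3.123, -0.006, 2.174]
force: [-0.5, -1.0, -2.4]
width: 26.9
t 6.7833 pos [712.7 124.4 233.6] rot [-178.94   -0.32  124.54] F [-0.5 -1.  -2.4] w 26.9
shift units [-0.46  0.18  0.11] turn units [-0.18 -0.05  0.16]
side [355.9240009  156.79979803] [349.11539406 143.54426861]
top [252.91703909 177.98115261] [240.07782441 178.80957657]
wrist [329.78158242 313.75158543] [347.96870076 282.23501135]
```

View pics/v3.png

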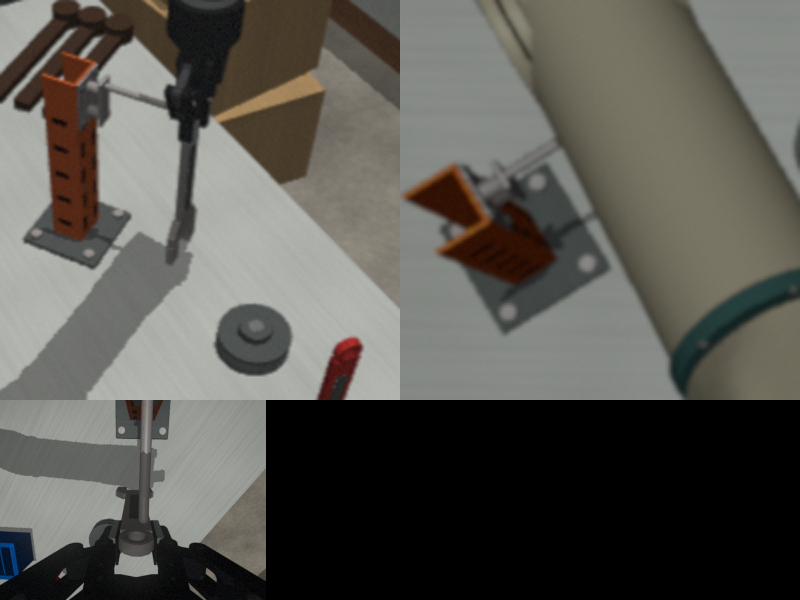

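```bash
cat > wr.py <<'E'
from h import *
import sys
def wrist(save_as=None):
    s=ctrl.read_state();im=ctrl.get_image("wrist")
    R=Ro.from_euler("xyz",s["tool_rot"]).as_matrix()
    Pt=(cloud(im)-s["eef_pos"])@R
    if save_as: save(im,save_as)
    return s,im,Pt
if __name__=="__main__":
    s,im,Pt=wrist()
    print("pos",s["eef_pos"].round(1),"F",s["force"].round(1))
    v=im["depth"]>0;c=im["color"].astype(int)
    cand=v&(abs(Pt[...,1])<20)&(Pt[...,2]>-45)&(Pt[...,2]<-5)&(Pt[...,0]>-12)
    for x0 in range(-12,90,6):
        m=cand&(Pt[...,0]>=x0)&(Pt[...,0]<x0+6)
        if m.sum()<5: continue
        q=Pt[m];print(x0,m.sum(),"y",np.percentile(q[:,1],[3,50,97]).round(1),"z",np.percentile(q[:,2],[3,50,97]).round(1))
    save(im,sys.argv[1],(200,130,480,400),2.2) if len(sys.argv)>1 else 0
E
python3 wr.py w4.png
```

```text
pos [712.7 123.2 235. ] F [-0.3 -0.9 -2.3]
-12 348 y [-16.1  12.   13.9] z [-42.2 -37.2 -23.1]
-6 635 y [-16.    0.5  13.8] z [-44.4 -38.2 -30.4]
0 2475 y [-15.8  -0.9  13.6] z [-42.8 -38.8 -21.2]
6 6168 y [-18.8  -0.9  17.4] z [-42.  -26.9  -6.6]
12 105 y [-19.9  16.5  19.7] z [-44.9 -43.6 -40.4]
18 347 y [1.1 4.6 8.2] z [-28.4 -26.9 -24.8]
24 505 y [1.  4.6 8.5] z [-27.6 -26.  -23.3]
30 495 y [1.3 4.9 8.8] z [-26.3 -24.3 -21.8]
36 481 y [1.3 4.9 8.7] z [-24.8 -23.3 -20.8]
42 498 y [1.5 5.1 8.9] z [-24.5 -23.1 -20.6]
48 522 y [1.5 5.2 9. ] z [-24.5 -23.1 -20.5]
54 526 y [1.7 5.2 9.1] z [-24.6 -23.1 -20.4]
60 554 y [1.7 5.4 9.2] z [-24.5 -23.  -20.4]
66 591 y [2.  5.6 9.3] z [-24.4 -23.  -20.6]
72 604 y [2.  5.5 9.4] z [-24.4 -23.  -20.5]
78 628 y [2.2 5.8 9.6] z [-24.4 -22.9 -20.4]
84 665 y [2.2 5.9 9.7] z [-24.4 -22.8 -20.4]
```

View pics/w4.png

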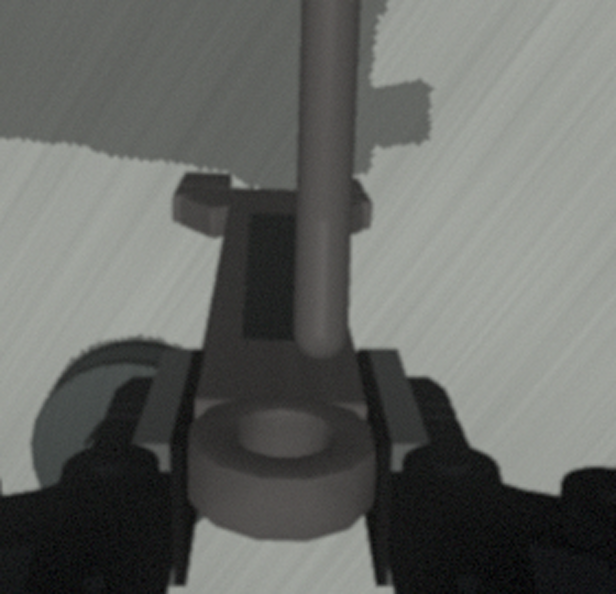

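The close wrist view shows the ring end of the large spanner at crop px (283,440), with the prong tip at (322,350), about 5 mm to the right and slightly low. The wrist depth is sharp, so I'll fit the face plane and the hole from it.

```bash
cat > fit.py <<'E'
from wr import *
def fit(r,zlo=-60,x0=2,x1=14):
    """spanner front-face plane, hole centre and prong line in tool frame (r: end radius)"""
    s,im,Pt=wrist();v=im["depth"]>0
    m=v&(abs(Pt[...,1])<12)&(Pt[...,0]>x0)&(Pt[...,0]<x1)&(Pt[...,2]>zlo)&(Pt[...,2]<60)
    q=Pt[m]
    for _ in range(4):
        A=np.c_[np.ones(len(q)),q[:,1],q[:,2]];k,*_=np.linalg.lstsq(A,q[:,0],rcond=None)
        e=q[:,0]-A@k;q=q[abs(e)<max(1.0,1.5*np.std(e))]
    print("face x=%.1f %+.3f y %+.3f z"%tuple(k),len(q),"z range",np.percentile(q[:,2],[0.5,99]).round(1))
    low=q[q[:,2]>-15];print("handle centre y by z:",[(z,np.percentile(low[abs(low[:,2]-z)<4][:,1],[2,98]).mean().round(2)) for z in(-10,0,10,30) if (abs(low[:,2]-z)<4).sum()>20])
    up=q[q[:,2]<q[:,2].min()+2*r]
    # raster face in y,z; hole = unfilled blob
    g=np.zeros((240,120),np.uint8)  # 0.25mm
    iy=((up[:,1]+15)*4).astype(int);iz=((up[:,2]-up[:,2].min()+2)*4).astype(int)
    ok=(iz<240)&(iy>=0)&(iy<120);g[iz[ok],iy[ok]]=255
    g=cv2.morphologyEx(g,cv2.MORPH_CLOSE,np.ones((7,7)))
    n,l,st,ce=cv2.connectedComponentsWithStats(255-g)
    for i in range(1,n):
        if 300<st[i,4]<4500 and st[i,0]>0: print("hole y %.1f z %.1f w %.1f h %.1f"%(ce[i,0]/4-15,ce[i,1]/4+up[:,2].min()-2,st[i,2]/4,st[i,3]/4))
    zt=q[:,2].min();print("end z",round(zt,1),"-> hole z",round(zt+r,1))
    p=Pt[v&(abs(Pt[...,1])<16)&(Pt[...,2]>-45)&(Pt[...,2]<-2)&(Pt[...,0]>x1+4)&(Pt[...,0]<85)]
    if len(p)>50:
        for a in np.arange(x1+4,85,8):
            t=p[(p[:,0]>=a)&(p[:,0]<a+8)]
            if len(t)>20: lo,hi=np.percentile(t[:,1],[1,99]);print("prong x %.0f y %.1f w %.1f axis z %.1f"%(a+4,(lo+hi)/2,hi-lo,np.percentile(t[:,2],2)+4))
    print("pos",s["eef_pos"].round(1),"rot",np.degrees(s["tool_rot"]).round(2),"F",s["force"].round(1),"t",s["clock"])
if __name__=="__main__": fit(*map(float,sys.argv[1:]))
E
python3 fit.py 14
```

```text
face x=7.9 -0.038 y -0.005 z 4712 z range [-42.   56.6]
handle centre y by z: [(-10, np.float64(-0.07)), (0, np.float64(-0.04)), (10, np.float64(0.01)), (30, np.float64(-5.18))]
hole y -1.1 z -29.3 w 14.2 h 14.5
end z -43.8 -> hole z -29.8
prong x 22 y 4.7 w 7.6 axis z -23.7
prong x 30 y 4.7 w 7.6 axis z -22.7
prong x 38 y 5.0 w 7.6 axis z -20.7
prong x 46 y 5.1 w 7.8 axis z -20.0
prong x 54 y 5.3 w 7.6 axis z -20.0
prong x 62 y 5.5 w 7.6 axis z -20.0
prong x 70 y 5.6 w 7.8 axis z -19.9
prong x 78 y 5.8 w 7.8 axis z -20.0
prong x 86 y 5.8 w 7.7 axis z -20.0
pos [713.2 122.6 235.8] rot [-179.04   -0.22  124.4 ] F [ 0.  -0.7 -2.4] t 6.9833
```

```bash
python3 -m crank '[[[0,0.1,0.1,0,0,-0.18],[0,0.1,0.1,0,0,0],[0,0,0,0,0,0]]]';python3 fit.py 14
```

```text
clock: 7.28
eef_pos: [719.3, 123.1, 230.9]
tool_rot: [-3.127, -0.001, 2.188]
force: [0.2, 1.4, -2.6]
width: 26.3
face x=7.8 -0.043 y -0.007 z 4664 z range [-42.1  55. ]
handle centre y by z: [(-10, np.float64(-0.08)), (0, np.float64(0.01)), (10, np.float64(-0.08)), (30, np.float64(-0.07))]
hole y -0.9 z -29.2 w 14.0 h 14.0
end z -43.6 -> hole z -29.6
prong x 22 y -0.2 w 7.5 axis z -28.8
prong x 30 y -0.1 w 7.9 axis z -28.2
prong x 38 y 0.2 w 7.9 axis z -26.4
prong x 46 y 0.5 w 7.8 axis z -25.0
prong x 54 y 0.8 w 7.7 axis z -24.9
prong x 62 y 1.1 w 7.7 axis z -24.9
prong x 70 y 1.4 w 7.6 axis z -25.0
prong x 78 y 1.7 w 7.7 axis z -25.0
prong x 86 y 1.8 w 7.7 axis z -25.1
pos [719.3 123.1 230.9] rot [-1.7915e+02 -6.0000e-02  1.2534e+02] F [ 0.2  1.4 -2.6] t 7.2833
```

```bash
python3 -m crank '[[[0.35,0.015,0,0,0,0],[0.35,0.015,0,0,0,0],[0.1,0,0,0,0,0]]]';python3 fit.py 14
```

```text
clock: 7.58
eef_pos: [705.5, 142.9, 231.0]
tool_rot: [-3.126, -0.001, 2.184]
force: [-0.5, 0.3, -2.5]
width: 26.4
face x=7.8 -0.043 y -0.006 z 3955 z range [-42.3  55.8]
handle centre y by z: [(-10, np.float64(-0.06)), (0, np.float64(0.02)), (10, np.float64(-0.03)), (30, np.float64(0.01))]
end z -43.2 -> hole z -29.2
prong x 22 y 0.3 w 7.6 axis z -24.9
prong x 30 y 0.5 w 7.8 axis z -24.9
prong x 38 y 0.7 w 7.7 axis z -24.7
prong x 46 y 1.1 w 7.7 axis z -25.0
prong x 54 y 1.2 w 7.9 axis z -24.9
prong x 62 y 1.5 w 7.8 axis z -25.0
prong x 70 y 1.8 w 7.8 axis z -24.9
prong x 78 y 2.0 w 7.7 axis z -25.0
prong x 86 y 2.2 w 7.8 axis z -25.2
pos [705.5 142.9 231. ] rot [-1.7913e+02 -3.0000e-02  1.2514e+02] F [-0.5  0.3 -2.5] t 7.5833
```

```bash
python3 -m crank '[[[0.2,0.03,0.07,0,0,0],[0.3,0.015,0.07,0,0,0],[0.4,0.012,0,0,0,0],[0.4,0.012,0,0,0,0],[0.4,0.012,0,0,0,0],[0.3,0.01,0,0,0,0],[0.1,0,0,0,0,0],[0,0,0,0,0,0]]]';sed -i 's/    print("pos",s\["eef_pos"\].round(1),"rot"/    pl=Pt[v\&(abs(Pt[...,1])<9)\&(abs(Pt[...,1])>6)\&(Pt[...,2]<-8)\&(Pt[...,2]>-28)\&(Pt[...,0]>x1+2)\&(Pt[...,0]<130)];print("plate x",np.percentile(pl[:,0],[5,50,95]).round(1) if len(pl)>20 else None)\n&/' fit.py; python3 fit.py 14
```

```text
clock: 8.3
eef_pos: [665.5, 205.4, 227.2]
tool_rot: [-3.127, -0.002, 2.19]
force: [0.5, -0.4, -2.4]
width: 26.4
face x=8.7 -0.044 y +0.028 z 2353 z range [-42.6 -13.7]
handle centre y by z: [(-10, np.float64(0.06))]
end z -43.1 -> hole z -29.1
prong x 22 y -0.5 w 21.4 axis z -32.6
prong x 30 y -0.2 w 13.8 axis z -23.4
prong x 38 y 0.0 w 31.3 axis z -32.7
prong x 46 y -0.0 w 31.3 axis z -32.7
plate x [22.5 27.  47.3]
pos [665.5 205.4 227.2] rot [-1.7917e+02 -1.0000e-01  1.2548e+02] F [ 0.5 -0.4 -2.4] t 8.3
```

```bash
python3 -m crank '[[[0.1,0.003,0,0,0,0],[0.07,0.003,0,0,0,0],[0.03,0,0,0,0,0],[0.03,0,0,0,0,0]]]'; python3 -m crank '[[[0.03,0,0,0,0,0],[0.03,0,0,0,0,0]]]'; python3 fit.py 14|tail -2
```

```text
clock: 8.68
eef_pos: [663.1, 208.9, 227.2]
tool_rot: [-3.127, 0.001, 2.186]
force: [0.4, 0.2, -3.3]
width: 26.8
clock: 8.85
eef_pos: [662.5, 209.5, 227.0]
tool_rot: [-3.127, 0.001, 2.185]
force: [-0.3, -0.2, -3.3]
width: 26.4
plate x [17.4 23.1 42.2]
pos [662.5 209.5 227. ] rot [-1.7917e+02  6.0000e-02  1.2519e+02] F [-0.3 -0.2 -3.3] t 8.85
```

```bash
python3 -m crank '[[[0.08,0.003,0,0,0,0],[0.06,0.003,0,0,0,0],[0.05,0,0,0,0,0],[0.05,0,0,0,0,0]]]'; python3 -m crank '[[[0.04,0,0,0,0,0],[0.04,0,0,0,0,0]]]'; python3 fit.py 14|tail -2
```

```text
clock: 9.23
eef_pos: [659.9, 213.2, 226.9]
tool_rot: [-3.127, 0.005, 2.183]
force: [1.6, -3.7, -2.9]
width: 26.5
clock: 9.4
eef_pos: [660.0, 213.0, 226.9]
tool_rot: [-3.128, 0.009, 2.181]
force: [1.9, -3.6, -2.8]
width: 26.5
plate x [17.6 37.2 37.8]
pos [660.  213.  226.9] rot [-179.22    0.52  124.95] F [ 1.9 -3.6 -2.8] t 9.4
```

```bash
python3 -m crank '[[[0,0,0.05,0,0,0],[0,0,0.05,0,0,0],[0,0,0.04,0,0,0]]]'; python3 -m crank '[[[0,0,0.03,0,0,0],[0,0,0,0,0,0]]]'
```

```text
clock: 9.7
eef_pos: [660.2, 213.0, 223.4]
tool_rot: [-3.129, 0.009, 2.18]
force: [0.2, -3.7, 5.6]
width: 26.9
clock: 9.87
eef_pos: [660.2, 213.0, 223.6]
tool_rot: [-3.129, 0.01, 2.18]
force: [2.1, -2.3, -3.3]
width: 26.4
```

```bash
python3 -m crank '[[[0,0,0,0,0,0],[0,0,0,0,0,0],[0,0,0,0,0,0],[0,0,0,0,0,0]]]' -0.2;python3 -m crank '[[[0,0,-0.3,0,0,0],[0,0,-0.8,0,0,0],[-0.6,0,-0.6,0,0,0],[-0.6,0,0,0,0,0],[0,0,0,0,0,0]]]'; python3 fit.py 14 -60 -40 60 | head -1
python3 - <<'E'
from h import *
im=ctrl.get_image("side");save(im,"s5.png",(260,90,420,250),2.4)
w=ctrl.get_image("wrist");save(w,"w5.png",None,0.6)
a=cv2.imread("pics/s5.png");b=cv2.imread("pics/w5.png");o=np.zeros((384,784,3),np.uint8);o[:,:384]=a;o[:288,400:]=b;cv2.imwrite("pics/v5.png",o)
E
```

```text
clock: 10.2
eef_pos: [658.4, 217.9, 224.1]
tool_rot: [-3.132, 0.003, 2.183]
force: [0.1, 0.4, -0.7]
width: 51.6
clock: 10.62
eef_pos: [677.9, 192.8, 279.2]
tool_rot: [-3.132, -0.001, 2.19]
force: [-0.2, -0.9, -1.4]
width: 51.1
face x=22.8 +0.194 y +0.688 z 3405 z range [12.9 36.9]
```

View pics/v5.png

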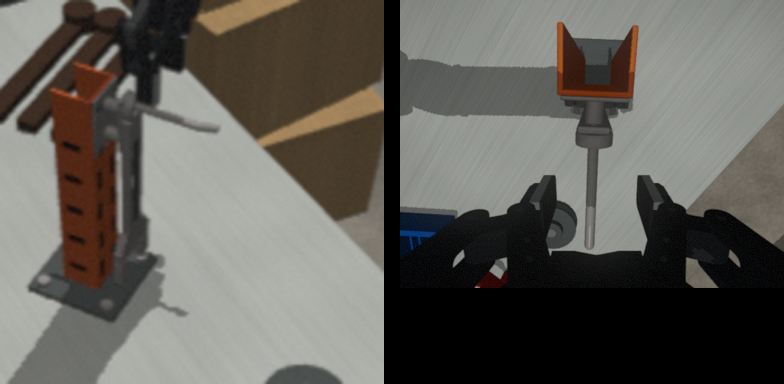

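```bash
cat > prof.py <<'E'
from h import *
def prof():
    im=ctrl.get_image("wrist");P=cloud(im).reshape(-1,3)[im["depth"].ravel()>0]
    out=np.array([.5525,-.8335]);lat=np.array([.8335,.5525]);seat=np.array([654.6,220.4])
    q=P[:,:2]-seat;s=q@out;l=q@lat;z=P[:,2]
    m=(z>245)&(z<275)&(s>30)&(s<85)&(abs(l)<8);print("prong lat: near",np.median(l[m&(s<50)]).round(2),"far",np.median(l[m&(s>65)]).round(2))
    t=(z>150)&(z<275)&(s>-20)&(s<105)&(abs(l)<8)&(s>60);print("tip s max",np.percentile(s[t],99.5).round(1),"=95 nominal")
    for a in np.arange(-14,44,2.):
        k=(s>=a)&(s<a+2)&(abs(l)<14)&(z>225)&(z<285)
        if k.sum()>4: print(a,k.sum(),"zmax %.1f"%np.percentile(z[k],98),"zmin %.1f"%z[k].min(),"lat",np.percentile(l[k],[2,98]).round(1))
    # side faces: front face of each spanner: lateral 6..11, z 238..250
    k=(s>-8)&(s<60)&(abs(l)<11)&(abs(l)>6)&(z>150)&(z<250);h,e=np.histogram(s[k],np.arange(-8,60,1));print("face hist",[(int(e[i]),int(h[i])) for i in range(len(h)) if h[i]>15])
if __name__=="__main__": prof()
E
python3 prof.py
```

```text
prong lat: near -0.18 far -0.29
tip s max 93.7 =95 nominal
-14.0 149 zmax 254.7 zmin 246.4 lat [-6.7  6.8]
-12.0 156 zmax 254.6 zmin 246.4 lat [-6.6  6.9]
-10.0 135 zmax 255.0 zmin 247.9 lat [-6.6  6.2]
-8.0 146 zmax 254.8 zmin 247.0 lat [-6.5  6.6]
-6.0 549 zmax 262.9 zmin 225.3 lat [-10.4  10.3]
-4.0 271 zmax 264.3 zmin 246.7 lat [-10.7  10.4]
-2.0 252 zmax 264.1 zmin 260.1 lat [-10.5  10.3]
0.0 374 zmax 265.8 zmin 225.2 lat [-13.3  13.5]
2.0 316 zmax 266.2 zmin 241.5 lat [-12.9  13. ]
4.0 297 zmax 266.3 zmin 250.7 lat [-12.5  13. ]
6.0 287 zmax 266.4 zmin 250.0 lat [-12.6  13. ]
8.0 274 zmax 266.2 zmin 251.9 lat [-12.4  12.8]
10.0 52 zmax 265.4 zmin 256.7 lat [-11.7  12.4]
12.0 58 zmax 260.0 zmin 256.3 lat [-3.8  3.5]
14.0 81 zmax 259.8 zmin 254.9 lat [-3.8  3.6]
16.0 81 zmax 259.6 zmin 255.6 lat [-3.8  3.7]
18.0 79 zmax 259.7 zmin 254.7 lat [-3.7  3.8]
20.0 74 zmax 260.0 zmin 254.3 lat [-4.1  3.4]
22.0 87 zmax 259.6 zmin 255.0 lat [-4.   3.5]
24.0 73 zmax 259.9 zmin 255.5 lat [-3.9  3.6]
26.0 80 zmax 259.9 zmin 255.6 lat [-3.9  3.6]
28.0 76 zmax 259.7 zmin 255.8 lat [-3.8  3.7]
30.0 69 zmax 260.0 zmin 255.5 lat [-3.8  3.4]
32.0 77 zmax 259.3 zmin 254.6 lat [-4.2  3.4]
34.0 74 zmax 259.7 zmin 255.2 lat [-4.1  3.5]
36.0 75 zmax 259.8 zmin 254.9 lat [-4.   3.6]
38.0 74 zmax 259.8 zmin 255.1 lat [-4.   3.7]
40.0 67 zmax 259.7 zmin 253.5 lat [-3.9  3.6]
42.0 71 zmax 259.7 zmin 256.6 lat [-3.7  3.4]
face hist [(-5, 195)]
```

```bash
cat >> prof.py <<'E'
def gaps(a,b,step=0.5):
    im=ctrl.get_image("wrist");P=cloud(im).reshape(-1,3)[im["depth"].ravel()>0]
    out=np.array([.5525,-.8335]);lat=np.array([.8335,.5525]);q=P[:,:2]-np.array([654.6,220.4]);s=q@out;l=q@lat;z=P[:,2]
    for x in np.arange(a,b,step):
        k=(s>=x)&(s<x+step)&(abs(l)<9)&(z>200)&(z<285);print(x,k.sum(),"z",np.percentile(z[k],[2,50,98]).round(1) if k.sum() else "")
E
python3 -c "
from prof import *
gaps(-2,3)"; python3 go.py 498.4 -210.7 280 35.5
```

```text
-2.0 53 z [261.7 262.9 264. ]
-1.5 55 z [261.8 263.1 264.1]
-1.0 52 z [262.  262.9 264.1]
-0.5 45 z [262.  262.7 264. ]
0.0 35 z [261.1 262.4 263.7]
0.5 71 z [260.9 262.6 265.2]
1.0 82 z [260.2 263.4 266. ]
1.5 59 z [261.7 264.3 265.9]
2.0 56 z [261.5 264.5 266.6]
2.5 53 z [262.3 264.3 266.3]
t 10.8667 pos [674.3 197.3 277.7] rot [-179.31   -0.32  125.83] F [ 0.   0.1 -0.2] w 51.0
shift units [ -7.6  -12.72   0.03] turn units [-0.13  0.05 15.05]
```

```bash
python3 -m crank '[[[0,0,0,0,0,0],[0,0,0,0,0,0],[0,0,0,0,0,0],[0,0,0,0,0,0]]]' 0.58; python3 go.py 677.6 185.3 275 123.5
```

```text
clock: 11.2
eef_pos: [671.8, 199.9, 276.1]
tool_rot: [-3.126, -0.008, 2.2]
force: [-0.2, 0.7, 0.3]
width: 17.7
t 11.2 pos [671.8 199.9 276.1] rot [-179.13   -0.44  126.07] F [-0.2  0.7  0.3] w 17.7
shift units [-0.51 -0.13  0.03] turn units [-0.15 -0.07  0.43]
```

```bash
python3 -m crank '[[[-0.3,-0.07,0,-0.15,-0.07,0.43],[-0.3,-0.06,0,0,0,0],[0,0,0,0,0,0]]]'; python3 go.py 677.6 185.3 233 123.5
```

```text
clock: 11.45
eef_pos: [678.4, 183.5, 275.5]
tool_rot: [-3.141, -0.001, 2.157]
force: [0.8, -0.6, 0.8]
width: 17.7
t 11.45 pos [678.4 183.5 275.5] rot [-1.7999e+02 -4.0000e-02  1.2361e+02] F [ 0.8 -0.6  0.8] w 17.7
shift units [0.06 0.01 1.42] turn units [-0.   -0.01  0.02]
```

```bash
python3 -m crank '[[[0,0,0.5,0,0,0],[0,0,0.5,0,0,0],[0,0,0.4,0,0,0]]]'; python3 -m crank '[[[0.3,0,0,0,0,0],[0.2,0,0,0,0,0],[0.05,0,0,0,0,0]]]'; python3 go.py 666.6 202.1 233 123.5
```

```text
clock: 11.7
eef_pos: [680.8, 183.8, 236.0]
tool_rot: [3.135, 0.0, 2.158]
force: [0.1, -0.4, -0.7]
width: 18.0
clock: 11.95
eef_pos: [669.7, 197.6, 232.5]
tool_rot: [3.141, -0.002, 2.158]
force: [-0.2, 0.3, -0.7]
width: 17.8
t 11.95 pos [669.7 197.6 232.5] rot [ 1.7998e+02 -1.0000e-01  1.2364e+02] F [-0.2  0.3 -0.7] w 17.8
shift units [ 0.18 -0.   -0.01] turn units [ 0.   -0.02  0.02]
```

```bash
python3 -m crank '[[[0.08,0,0,0,0,0],[0.07,0,0,0,0,0],[0.05,0,0,0,0,0],[0.05,0,0,0,0,0]]]'; python3 -m crank '[[[0.05,0,0,0,0,0],[0.05,0,0,0,0,0]]]';python3 -m crank '[[[0.04,0,0,0,0,0],[0.04,0,0,0,0,0]]]'
```

```text
clock: 12.28
eef_pos: [666.9, 202.8, 234.1]
tool_rot: [3.139, 0.004, 2.158]
force: [1.9, -2.6, -2.2]
width: 18.3
clock: 12.45
eef_pos: [666.9, 202.7, 234.2]
tool_rot: [3.139, 0.008, 2.156]
force: [2.9, -3.4, -3.0]
width: 18.1
clock: 12.62
eef_pos: [666.9, 202.7, 234.3]
tool_rot: [3.138, 0.011, 2.153]
force: [3.7, -4.3, -2.1]
width: 18.0
```

```bash
python3 -m crank '[[[-0.3,0,0,0,0,0],[-0.5,0,0,0,0,0],[-0.2,0,-0.7,0,0,0],[0,0,-1,0,0,0],[0,0,-0.7,0,0,0],[0,0,0,0,0,0]]]' ; python3 -c "
from prof import *
prof()" | head -14;python3 go.py 498.4 -210.7 290 35.5
```

```text
clock: 13.12
eef_pos: [681.7, 179.7, 308.9]
tool_rot: [3.14, -0.002, 2.157]
force: [0.2, 0.4, 0.8]
width: 17.7
prong lat: near -0.16 far -0.58
tip s max 93.9 =95 nominal
-14.0 119 zmax 254.9 zmin 246.6 lat [-6.6  6.8]
-12.0 114 zmax 254.6 zmin 247.2 lat [-6.7  6.8]
-10.0 112 zmax 254.8 zmin 247.3 lat [-6.7  6.8]
-8.0 117 zmax 254.7 zmin 246.7 lat [-6.7  6.9]
-6.0 242 zmax 263.4 zmin 226.1 lat [-10.1   9.9]
-4.0 204 zmax 264.3 zmin 259.9 lat [-10.6  10.1]
-2.0 210 zmax 264.0 zmin 260.3 lat [-10.6  10.4]
0.0 249 zmax 265.9 zmin 230.3 lat [-12.8  13.7]
2.0 235 zmax 266.2 zmin 253.8 lat [-12.4  13.1]
4.0 230 zmax 266.3 zmin 253.6 lat [-12.4  12.9]
6.0 230 zmax 266.1 zmin 253.3 lat [-12.7  13. ]
8.0 224 zmax 266.2 zmin 250.7 lat [-12.4  13. ]
t 13.1667 pos [681.2 179.3 307. ] rot [-1.7995e+02 -1.1000e-01  1.2361e+02] F [ 0.4  0.5 -0.1] w 18.0
shift units [ -7.46 -12.27   0.56] turn units [-2.000e-02 -1.000e-02  1.468e+01]
```

```bash
python3 -m crank '[[[-0.5,-0.82,0,0,0,1],[-0.58,-0.76,0,0,0,1],[-0.66,-0.7,0,0,0,1],[-0.73,-0.62,0,0,0,1],[-0.79,-0.54,0,0,0,1],[-0.84,-0.46,0,0,0,1],[-0.88,-0.37,0,0,0,1],[-0.92,-0.27,0,0,0,1],[-0.94,-0.18,0,0,0,1],[-0.95,-0.08,0,0,0,1],[-0.95,0.02,0,0,0,1],[-0.95,0.12,0,0,0,1]]]' -1; python3 go.py 498.4 -210.7 270 35.5
```

```text
clock: 14.17
eef_pos: [516.8, -131.9, 291.5]
tool_rot: [-3.11, -0.003, 0.857]
force: [0.4, 0.3, -0.9]
width: 85.5
t 14.1667 pos [ 516.8 -131.9  291.5] rot [-1.7822e+02 -1.5000e-01  4.9080e+01] F [ 0.4  0.3 -0.9] w 85.5
shift units [-2.39  1.28  0.67] turn units [-0.3   0.01  2.26]
```

```bash
python3 -m crank '[[[-0.8,0.43,0,-0.3,0,0.9],[-0.77,0.5,0,0,0,0.9],[-0.72,0.57,0,0,0,0.5],[0,0,0,0,0,0]]]' ; python3 go.py 498.4 -210.7 142 35.5;python3 - <<'E'
from wr import *
s,im,Pt=wrist("w6.png");v=im["depth"]>0
p=cloud(im);m=v&(p[...,2]>60)&(np.hypot(p[...,0]-498,p[...,1]+210)<35)
print("M top z",np.percentile(p[m][:,2],99.5));t=Pt[m&(p[...,2]>180)];print("tool x,y of top end",np.percentile(t[:,0],[2,98]).round(1),np.percentile(t[:,1],[2,98]).round(1))
E
```

```text
clock: 14.5
eef_pos: [489.8, -221.1, 287.2]
tool_rot: [-3.137, 0.005, 0.59]
force: [-0.6, -1.0, 0.0]
width: 85.6
t 14.5 pos [ 489.8 -221.1  287.2] rot [-179.76    0.3    33.83] F [-0.6 -1.   0. ] w 85.6
shift units [ 0.46 -0.11  4.84] turn units [-0.04  0.05 -0.28]
M top z 384.12273634512457
tool x,y of top end [ 8.3 18.6] [-37.8  28.7]
```

```bash
python3 -m crank '[[[0.46,-0.1,0.7,0,0,-0.28],[0,0,0.8,0,0,0],[0,0,0.8,0,0,0]]]' ; python3 go.py 498.4 -210.7 150 35.5
```

```text
clock: 14.8
eef_pos: [504.0, -206.4, 219.6]
tool_rot: [-3.141, -0.005, 0.626]
force: [0.7, -0.8, -0.4]
width: 85.2
t 14.8 pos [ 504.  -206.4  219.6] rot [-179.98   -0.3    35.88] F [ 0.7 -0.8 -0.4] w 85.2
shift units [-0.25  0.01  2.32] turn units [-0.   -0.05  0.06]
```

```bash
python3 -m crank '[[[-0.25,0,0,0,-0.05,0.06],[0,0,0.7,0,0,0],[0,0,0.8,0,0,0],[0,0,0.7,0,0,0]]]' ; python3 go.py 498.4 -210.7 150 35.5;  python3 -m crank '[[[0,0,0,0,0,0],[0,0,0,0,0,0],[0,0,0,0,0,0],[0,0,0,0,0,0],[0,0,0,0,0,0],[0,0,0,0,0,0],[0,0,0,0,0,0]]]' 1
```

```text
clock: 15.13
eef_pos: [497.8, -205.8, 151.4]
tool_rot: [-3.137, -0.002, 0.627]
force: [-0.1, 0.3, -0.2]
width: 85.0
t 15.1333 pos [ 497.8 -205.8  151.4] rot [-1.7971e+02 -1.0000e-01  3.5940e+01] F [-0.1  0.3 -0.2] w 85.0
shift units [-0.08  0.14  0.04] turn units [-0.05 -0.02  0.07]
clock: 15.72
eef_pos: [498.2, -203.9, 154.3]
tool_rot: [-3.135, -0.003, 0.631]
force: [0.9, 0.3, -2.0]
width: 24.3
```

```bash
python3 -m crank '[[[0,0,-0.4,0,0,0],[0,0,-0.8,0,0,0],[0,0,-0.9,0,0,0],[0,0,-0.9,0,0,0],[0,0,-0.5,0,0,0],[0,0,0,0,0,0]]]'; python3 go.py 725 113 250 123.5
```

```text
clock: 16.22
eef_pos: [497.2, -203.5, 263.6]
tool_rot: [-3.132, -0.002, 0.631]
force: [0.3, 0.3, -1.7]
width: 24.5
t 16.2167 pos [ 497.2 -203.5  263.6] rot [-1.7943e+02 -1.1000e-01  3.6160e+01] F [ 0.3  0.3 -1.7] w 24.5
shift units [12.35 -4.03  0.52] turn units [ -0.06  -0.09 -14.56]
```

```bash
python3 -m crank '[[[0.82,-0.27,-0.05,0,0,-1],[0.85,-0.18,-0.05,0,0,-1],[0.86,-0.09,-0.05,0,0,-1],[0.87,0,-0.05,0,0,-1],[0.86,0.09,-0.05,0,0,-1],[0.85,0.18,-0.05,0,0,-1],[0.82,0.27,-0.05,0,0,-1],[0.79,0.35,-0.05,0,0,-1],[0.75,0.43,-0.05,0,0,-1],[0.7,0.51,-0.05,0,0,-1],[0.64,0.58,-0.05,0,0,-1],[0,0,0,0,0,0]]]';  python3 go.py 725 113 235 123.5
```

```text
clock: 17.22
eef_pos: [659.2, 36.9, 267.3]
tool_rot: [-3.123, -0.013, 1.831]
force: [-0.1, 2.1, -1.8]
width: 24.7
t 17.2167 pos [659.2  36.9 267.3] rot [-178.91   -0.77  104.91] F [-0.1  2.1 -1.8] w 24.7
shift units [1.87 2.79 1.05] turn units [-0.16 -0.16 -3.1 ]
```

```bash
python3 -m crank '[[[0.47,0.7,0.2,-0.16,-0.16,-0.8],[0.41,0.73,0.2,0,0,-0.8],[0.35,0.76,0.2,0,0,-0.75],[0.29,0.79,0.2,0,0,-0.75],[0,0,0.1,0,0,0],[0,0,0,0,0,0]]]';  python3 go.py 725 113 235 123.5; python3 fit.py 13 -60 -1 14
```

```text
clock: 17.72
eef_pos: [723.5, 116.0, 227.4]
tool_rot: [-3.127, -0.002, 2.171]
force: [0.4, -0.5, -2.2]
width: 24.2
t 17.7167 pos [723.5 116.  227.4] rot [-1.7918e+02 -1.2000e-01  1.2442e+02] F [ 0.4 -0.5 -2.2] w 24.2
shift units [-0.11 -0.02 -0.25] turn units [-0.14 -0.02  0.15]
face x=2.5 -0.056 y +0.003 z 6027 z range [-44.2  55.8]
handle centre y by z: [(-10, np.float64(-0.38)), (0, np.float64(-0.38)), (10, np.float64(0.02)), (30, np.float64(-0.01))]
hole y -1.2 z -32.2 w 14.2 h 13.8
end z -45.5 -> hole z -32.5
prong x 30 y -0.2 w 7.4 axis z -32.0
prong x 38 y -0.1 w 7.6 axis z -31.9
prong x 46 y -0.0 w 7.8 axis z -29.9
prong x 54 y 0.3 w 7.7 axis z -28.3
prong x 62 y 0.4 w 7.8 axis z -28.4
prong x 70 y 0.6 w 7.7 axis z -28.4
prong x 78 y 0.7 w 7.8 axis z -28.3
prong x 86 y 0.7 w 7.7 axis z -28.6
plate x None
pos [723.5 116.  227.4] rot [-1.7918e+02 -1.2000e-01  1.2442e+02] F [ 0.4 -0.5 -2.2] t 17.7167
```

```bash
python3 -m crank '[[[0.25,0.03,0,0,0,-0.37],[0.25,0.04,0,0,0,0],[0,0,0,0,0,0]]]';  python3 fit.py 13 -60 -1 14
```

```text
clock: 18.02
eef_pos: [714.2, 128.2, 226.2]
tool_rot: [-3.124, -0.003, 2.211]
force: [-0.6, 1.0, -1.7]
width: 24.7
face x=2.6 -0.056 y +0.003 z 4720 z range [-44.3  55.1]
handle centre y by z: [(-10, np.float64(-0.32)), (0, np.float64(-0.23)), (10, np.float64(-0.05)), (30, np.float64(-0.05))]
hole y -1.2 z -32.3 w 13.8 h 13.2
end z -45.9 -> hole z -32.9
prong x 22 y 1.4 w 7.7 axis z -33.1
prong x 30 y 1.8 w 8.0 axis z -31.3
prong x 38 y 2.3 w 7.8 axis z -29.6
prong x 46 y 2.7 w 8.0 axis z -29.5
prong x 54 y 3.2 w 7.9 axis z -29.5
prong x 62 y 3.8 w 7.8 axis z -29.5
prong x 70 y 4.3 w 7.8 axis z -29.5
prong x 78 y 4.6 w 7.9 axis z -29.5
prong x 86 y 5.0 w 7.7 axis z -29.5
plate x [ 99.6 100.1 101.5]
pos [714.2 128.2 226.2] rot [-179.01   -0.2   126.66] F [-0.6  1.  -1.7] t 18.0167
```

```bash
python3 -m crank '[[[0.1,0.06,0,0,0,0],[0.3,0.02,0,0,0,0],[0.3,0.015,0,0,0,0],[0.3,0.015,0.05,0,0,0],[0,0,0,0,0,0]]]';  python3 fit.py 13 -60 -1 14
```

```text
clock: 18.48
eef_pos: [698.2, 153.9, 226.9]
tool_rot: [-3.126, -0.0, 2.207]
force: [-1.0, 0.6, -3.6]
width: 24.9
face x=2.5 -0.056 y +0.003 z 4256 z range [-44.5  56. ]
handle centre y by z: [(-10, np.float64(-0.34)), (0, np.float64(-0.27)), (10, np.float64(-0.05)), (30, np.float64(-0.11))]
end z -45.7 -> hole z -32.7
prong x 22 y 0.7 w 7.7 axis z -28.9
prong x 30 y 1.1 w 7.8 axis z -28.9
prong x 38 y 1.5 w 7.9 axis z -29.0
prong x 46 y 2.0 w 7.8 axis z -29.0
prong x 54 y 2.4 w 7.9 axis z -29.0
prong x 62 y 2.9 w 7.8 axis z -29.1
prong x 70 y 3.3 w 24.7 axis z -35.4
prong x 78 y 3.4 w 24.0 axis z -35.3
prong x 86 y 3.7 w 21.0 axis z -33.3
plate x [ 85.8  94.4 101.6]
pos [698.2 153.9 226.9] rot [-179.11   -0.    126.43] F [-1.   0.6 -3.6] t 18.4833
```

```bash
python3 -m crank '[[[0.1,0.03,0.06,0,0,0],[0.25,0.02,0.06,0,0,0],[0.35,0.018,0,0,0,0],[0.35,0.018,0,0,0,0],[0.35,0.018,0,0,0,0],[0.3,0.015,0,0,0,0],[0,0,0,0,0,0]]]';  python3 fit.py 13 -60 -1 14; python3 go.py 664.6 205.3 224 126.5
```

```text
clock: 19.12
eef_pos: [668.4, 200.6, 222.6]
tool_rot: [-3.126, 0.001, 2.206]
force: [-0.4, 1.8, -2.0]
width: 24.6
face x=3.2 -0.053 y +0.028 z 2165 z range [-44.7 -19. ]
handle centre y by z: []
end z -45.4 -> hole z -32.4
prong x 22 y 0.5 w 27.0 axis z -39.5
prong x 30 y 0.2 w 21.2 axis z -37.1
prong x 38 y 1.0 w 13.6 axis z -28.1
prong x 46 y 0.0 w 31.5 axis z -37.5
prong x 54 y -0.0 w 31.4 axis z -37.4
plate x [28.1 32.3 53.1]
pos [668.4 200.6 222.6] rot [-1.7911e+02  6.0000e-02  1.2639e+02] F [-0.4  1.8 -2. ] t 19.1167
t 19.1667 pos [669.1 199.7 222.7] rot [-1.7911e+02  1.2000e-01  1.2637e+02] F [-0.4  1.2 -1.8] w 24.5
shift units [ 0.24 -0.01 -0.05] turn units [-0.15  0.02 -0.02]
```

```bash
python3 -m crank '[[[-0.03,0,0.05,0,0,0],[-0.02,0,0.05,0,0,0]]]';python3 -m crank '[[[-0.02,0,0.04,0,0,0],[-0.02,0,0,0,0,0]]]'; python3 go.py 664.6 205.3 224 126.5
```

```text
clock: 19.33
eef_pos: [670.4, 198.4, 220.1]
tool_rot: [-3.127, 0.003, 2.206]
force: [-2.6, 2.0, 4.8]
width: 24.5
clock: 19.5
eef_pos: [671.1, 198.0, 220.4]
tool_rot: [-3.128, 0.002, 2.205]
force: [0.1, 0.1, -2.5]
width: 24.8
t 19.5 pos [671.1 198.  220.4] rot [-1.7923e+02  1.3000e-01  1.2634e+02] F [ 0.1  0.1 -2.5] w 24.8
shift units [ 0.32 -0.03 -0.12] turn units [-0.13  0.02 -0.03]
```

```bash
python3 -m crank '[[[0,0,0,0,0,0],[-0.05,0,0,0,0,0],[-0.05,0,0,0,0,0],[0,0,0,0,0,0]]]' -0.2;python3 -m crank '[[[0,0,-0.4,0,0,0],[-0.1,0,-0.8,0,0,0],[-0.6,0,-0.6,0,0,0],[-0.6,0,0,0,0,0],[0,0,0,0,0,0]]]' ; python3 prof.py;  python3 go.py 687.6 170.3 275 123.4
```

```text
clock: 19.83
eef_pos: [675.5, 192.6, 220.9]
tool_rot: [-3.13, 0.005, 2.201]
force: [0.5, -0.5, -0.2]
width: 51.2
clock: 20.25
eef_pos: [699.4, 160.9, 279.9]
tool_rot: [-3.13, 0.005, 2.203]
force: [-0.1, -0.2, -0.1]
width: 51.3
prong lat: near -0.13 far -0.33
tip s max 94.1 =95 nominal
-14.0 184 zmax 254.7 zmin 246.6 lat [-6.9  6.5]
-12.0 186 zmax 254.8 zmin 246.8 lat [-6.9  6.6]
-10.0 177 zmax 254.7 zmin 245.9 lat [-6.7  6.8]
-8.0 177 zmax 254.7 zmin 246.9 lat [-6.7  6.4]
-6.0 138 zmax 263.3 zmin 247.6 lat [-9.5  8.5]
-4.0 329 zmax 264.2 zmin 260.9 lat [-10.5  10.4]
-2.0 308 zmax 264.0 zmin 261.4 lat [-10.4  10.3]
0.0 322 zmax 265.8 zmin 255.8 lat [-11.4  12.2]
2.0 365 zmax 266.5 zmin 250.4 lat [-12.3  13.1]
4.0 356 zmax 266.2 zmin 256.3 lat [-12.2  12.8]
6.0 353 zmax 266.4 zmin 254.5 lat [-12.1  13.1]
8.0 352 zmax 266.1 zmin 250.0 lat [-12.2  13.1]
10.0 155 zmax 265.5 zmin 252.4 lat [-10.7  11.1]
12.0 102 zmax 259.8 zmin 255.0 lat [-4.   3.7]
14.0 97 zmax 259.7 zmin 255.5 lat [-3.9  3.5]
16.0 97 zmax 260.3 zmin 255.2 lat [-3.8  3.6]
18.0 95 zmax 259.6 zmin 255.5 lat [-3.8  3.7]
20.0 98 zmax 259.7 zmin 254.6 lat [-4.1  3.7]
22.0 95 zmax 260.1 zmin 255.2 lat [-4.   3.4]
24.0 432 zmax 263.6 zmin 225.0 lat [-11.6  11.7]
26.0 363 zmax 265.2 zmin 241.1 lat [-11.9  12.4]
28.0 286 zmax 265.3 zmin 252.2 lat [-11.7  12. ]
30.0 302 zmax 265.5 zmin 250.3 lat [-11.6  12.2]
32.0 272 zmax 265.5 zmin 251.3 lat [-11.6  11.9]
34.0 65 zmax 264.7 zmin 256.1 lat [-9.3 10.1]
36.0 89 zmax 260.1 zmin 254.3 lat [-3.9  3.7]
38.0 84 zmax 259.8 zmin 255.6 lat [-3.8  3.4]
40.0 87 zmax 259.9 zmin 254.0 lat [-4.2  3.5]
42.0 92 zmax 260.0 zmin 255.7 lat [-4.1  3.6]
face hist [(25, 298)]
t 20.3 pos [698.5 163.3 280.4] rot [-179.41    0.18  126.3 ] F [ 1.1 -0.3  0.5] w 51.4
shift units [ 0.4  -0.15  0.18] turn units [-0.1   0.03  0.48]
```

```bash
python3 -m crank '[[[0.1,-0.08,0,-0.1,0.03,0.48],[0.1,-0.07,0,0,0,0],[0,0,0,0,0,0],[0,0,0,0,0,0]]]' 0.58; python3 go.py 688.7 168.6 233 123.5
```

```text
clock: 20.63
eef_pos: [688.3, 169.7, 280.8]
tool_rot: [-3.142, -0.003, 2.158]
force: [1.2, -0.0, 0.5]
width: 17.9
t 20.6333 pos [688.3 169.7 280.8] rot [-180.     -0.2   123.62] F [ 1.2 -0.   0.5] w 17.9
shift units [-0.04 -0.01  1.59] turn units [-0.   -0.03  0.02]
```

```bash
python3 -m crank '[[[-0.05,0,0.5,0,0,0],[0,0,0.6,0,0,0],[0,0,0.4,0,0,0]]]';python3 -m crank '[[[0.2,0,0,0,0,0],[0.15,0,0,0,0,0]]]'; python3 go.py 671.3 194.9 233 123.5
```

```text
clock: 20.88
eef_pos: [689.4, 172.5, 238.0]
tool_rot: [3.136, -0.003, 2.164]
force: [0.1, 0.2, -0.1]
width: 18.0
clock: 21.05
eef_pos: [681.8, 180.7, 234.5]
tool_rot: [-3.142, -0.005, 2.164]
force: [-0.7, 1.1, 0.3]
width: 17.9
t 21.05 pos [681.8 180.7 234.5] rot [-180.     -0.27  124.01] F [-0.7  1.1  0.3] w 17.9
shift units [ 0.59 -0.03  0.05] turn units [-0.   -0.04  0.08]
```

```bash
python3 -m crank '[[[0.08,-0.02,0,0,0,0],[0.08,0,0,0,0,0],[0.08,0,0,0,0,0],[0.06,0,0,0,0,0]]]';python3 -m crank '[[[0.06,0,0,0,0,0],[0.06,0,0,0,0,0]]]'; python3 go.py 671.3 194.9 233 123.5
```

```text
clock: 21.38
eef_pos: [675.6, 190.4, 236.3]
tool_rot: [3.14, -0.004, 2.167]
force: [0.6, -1.3, 0.3]
width: 17.9
clock: 21.55
eef_pos: [674.0, 193.5, 237.4]
tool_rot: [3.139, -0.003, 2.167]
force: [-0.2, -1.3, -1.0]
width: 18.1
t 21.55 pos [674.  193.5 237.4] rot [ 1.7982e+02 -1.7000e-01  1.2414e+02] F [-0.2 -1.3 -1. ] w 18.1
shift units [ 0.09 -0.05  0.15] turn units [ 0.03 -0.03  0.11]
```

```bash
python3 -m crank '[[[0.05,-0.03,0.03,0,0,0],[0.05,0,0.02,0,0,0]]]';python3 -m crank '[[[0.05,-0.01,0.01,0,0,0],[0.05,0,0,0,0,0]]]';python3 -m crank '[[[0.04,0,0,0,0,0],[0.04,0,0,0,0,0]]]'; python3 go.py 671.3 194.9 233 123.5
```

```text
clock: 21.72
eef_pos: [672.2, 195.5, 236.8]
tool_rot: [3.137, -0.002, 2.166]
force: [1.8, -1.8, 1.0]
width: 18.0
clock: 21.88
eef_pos: [672.1, 195.5, 237.0]
tool_rot: [3.135, 0.003, 2.164]
force: [2.4, -2.6, -1.0]
width: 18.1
clock: 22.05
eef_pos: [672.1, 195.4, 236.9]
tool_rot: [3.135, 0.006, 2.161]
force: [3.0, -3.7, 1.1]
width: 18.3
t 22.05 pos [672.1 195.4 236.9] rot [179.6    0.35 123.84] F [ 3.  -3.7  1.1] w 18.3
shift units [ 0.   -0.03  0.13] turn units [0.07 0.06 0.06]
```

```bash
python3 -m crank '[[[-0.3,0,0,0,0,0],[-0.5,0,0,0,0,0],[-0.2,0,-0.7,0,0,0],[0,0,-1,0,0,0],[0,0,-0.7,0,0,0],[0,0,0,0,0,0]]]' ; python3 -c "
from prof import *
prof()
gaps(8.5,13)" | tail -34;python3 go.py 451.1 -240.3 290 35.5
```

```text
clock: 22.55
eef_pos: [686.7, 169.6, 308.2]
tool_rot: [-3.141, -0.006, 2.165]
force: [0.9, 0.6, 0.7]
width: 17.9
-4.0 204 zmax 264.3 zmin 261.3 lat [-10.6  10.5]
-2.0 224 zmax 264.1 zmin 261.0 lat [-10.6  10.2]
0.0 238 zmax 265.7 zmin 232.8 lat [-12.3  12.8]
2.0 249 zmax 266.0 zmin 252.7 lat [-12.3  13. ]
4.0 233 zmax 266.4 zmin 252.2 lat [-12.3  13.1]
6.0 250 zmax 266.2 zmin 255.6 lat [-12.3  12.6]
8.0 223 zmax 266.2 zmin 255.6 lat [-12.3  12.7]
10.0 207 zmax 265.5 zmin 242.9 lat [-12.   12.1]
12.0 227 zmax 265.1 zmin 254.6 lat [-11.3  11.9]
14.0 213 zmax 265.4 zmin 256.2 lat [-11.3  12. ]
16.0 210 zmax 265.4 zmin 255.4 lat [-11.4  12. ]
18.0 143 zmax 265.2 zmin 251.8 lat [-11.4  11.6]
20.0 62 zmax 260.2 zmin 254.3 lat [-4.   3.3]
22.0 61 zmax 259.7 zmin 255.5 lat [-4.   3.4]
24.0 63 zmax 259.8 zmin 255.4 lat [-4.   3.4]
26.0 67 zmax 259.9 zmin 255.7 lat [-4.   3.4]
28.0 63 zmax 259.8 zmin 255.7 lat [-4.   3.5]
30.0 66 zmax 260.3 zmin 255.1 lat [-4.   3.5]
32.0 62 zmax 259.8 zmin 255.8 lat [-3.9  3.6]
34.0 62 zmax 259.5 zmin 255.2 lat [-3.9  3.6]
36.0 64 zmax 260.0 zmin 255.3 lat [-3.9  3.6]
38.0 60 zmax 259.8 zmin 255.4 lat [-3.9  3.7]
40.0 65 zmax 259.9 zmin 254.9 lat [-3.9  3.7]
42.0 55 zmax 260.2 zmin 256.2 lat [-3.9  3.2]
face hist []
8.5 39 z [262.3 264.8 266.2]
9.0 41 z [262.7 264.9 266.6]
9.5 39 z [262.  264.3 266.6]
10.0 38 z [261.  264.4 266. ]
10.5 33 z [260.4 262.3 264.6]
11.0 45 z [260.4 263.2 265.2]
11.5 48 z [260.7 263.4 265.3]
12.0 44 z [260.8 263.4 265. ]
12.5 42 z [260.8 263.5 265.2]
t 22.65 pos [685.3 168.8 304.3] rot [-179.65   -0.38  124.06] F [-0.7  0.3 -0.2] w 18.0
shift units [ -6.93 -14.1    0.52] turn units [-0.09 -0.   14.76]
```

```bash
python3 -m crank '[[[-0.43,-0.88,0,0,0,1],[-0.52,-0.83,0,0,0,1],[-0.6,-0.77,0,0,0,1],[-0.68,-0.7,0,0,0,1],[-0.75,-0.63,0,0,0,1],[-0.81,-0.55,0,0,0,1],[-0.86,-0.46,0,0,0,1],[-0.91,-0.37,0,0,0,1],[-0.94,-0.27,0,0,0,1],[-0.96,-0.17,0,0,0,1],[-0.98,-0.07,0,0,0,1],[-0.98,0.03,0,0,0,1]]]' -1; python3 go.py 451.1 -240.3 250 35.5
```

```text
clock: 23.65
eef_pos: [484.3, -137.5, 284.5]
tool_rot: [-3.095, 0.016, 0.863]
force: [0.2, 0.7, -0.4]
width: 85.5
t 23.65 pos [ 484.3 -137.5  284.5] rot [-177.35    0.92   49.46] F [ 0.2  0.7 -0.4] w 85.5
shift units [-3.3   1.44  1.14] turn units [-0.42  0.21  2.32]
```

```bash
python3 -m crank '[[[-0.83,0.36,0,-0.42,0.21,0.8],[-0.8,0.43,0,0,0,0.8],[-0.76,0.49,0,0,0,0.7],[-0.74,0.52,0,0,0,0],[0,0,0,0,0,0]]]' ; python3 go.py 451.1 -240.3 220 35.5;python3 - <<'E'
from wr import *
s,im,Pt=wrist();p=cloud(im);m=(im["depth"]>0)&(p[...,2]>140)&(p[...,2]<175)&(np.hypot(p[...,0]-451,p[...,1]+240)<22)
t=Pt[m];print("tool x,y of top end",np.percentile(t[:,0],[2,98]).round(1),np.percentile(t[:,1],[2,98]).round(1),"ztop",np.percentile(p[m][:,2],99).round(1))
E
```

```text
clock: 24.07
eef_pos: [438.1, -249.8, 277.2]
tool_rot: [-3.129, 0.006, 0.596]
force: [-0.5, 0.6, -1.0]
width: 85.8
t 24.0667 pos [ 438.1 -249.8  277.2] rot [-179.3     0.36   34.14] F [-0.5  0.6 -1. ] w 85.8
shift units [0.55 0.01 1.9 ] turn units [-0.12  0.06 -0.23]
tool x,y of top end [12.3 20.4] [-9.4 12.8] ztop 166.6
```

```bash
python3 -m crank '[[[0.5,0.05,0.5,-0.12,0.06,-0.23],[0,0,0.9,0,0,0],[0,0,0.9,0,0,0],[0,0,0.3,0,0,0]]]' ; python3 go.py 451.1 -240.3 122 35.5
```

```text
clock: 24.45
eef_pos: [453.9, -236.3, 195.9]
tool_rot: [-3.14, -0.007, 0.624]
force: [-0.8, -0.2, -0.2]
width: 85.4
t 24.45 pos [ 453.9 -236.3  195.9] rot [-179.89   -0.37   35.78] F [-0.8 -0.2 -0.2] w 85.4
shift units [-0.17  0.06  2.46] turn units [-0.02 -0.06  0.05]
```

```bash
python3 -m crank '[[[-0.17,0.06,0.2,0,-0.06,0],[0,0.03,0.8,0,0,0],[0,0.03,0.8,0,0,0],[0,0.02,0.55,0,0,0]]]' ; python3 go.py 451.1 -240.3 122 35.5;  python3 -m crank '[[[0,0,0,0,0,0],[0,0,0,0,0,0],[0,0,0,0,0,0],[0,0,0,0,0,0],[0,0,0,0,0,0],[0,0,0,0,0,0],[0,0,0,0,0,0]]]' 1
```

```text
clock: 24.78
eef_pos: [452.7, -238.2, 121.5]
tool_rot: [-3.136, -0.002, 0.631]
force: [-0.4, -0.1, -0.2]
width: 85.5
t 24.7833 pos [ 452.7 -238.2  121.5] rot [-1.7969e+02 -9.0000e-02  3.6160e+01] F [-0.4 -0.1 -0.2] w 85.5
shift units [-0.08  0.02 -0.02] turn units [-0.05 -0.01  0.11]
clock: 25.37
eef_pos: [452.6, -235.9, 121.6]
tool_rot: [-3.133, -0.001, 0.635]
force: [-0.6, 0.3, -1.5]
width: 22.5
```

```bash
python3 -m crank '[[[0,0,-0.5,0,0,0],[0,0,-0.9,0,0,0],[0,0,-0.9,0,0,0],[0,0,-0.9,0,0,0],[0,0,-0.9,0,0,0],[0,0,-0.3,0,0,0],[0,0,0,0,0,0]]]'; python3 go.py 725 113 250 123.5
```

```text
clock: 25.95
eef_pos: [451.9, -236.5, 260.7]
tool_rot: [-3.132, -0.001, 0.635]
force: [0.8, -0.6, -2.8]
width: 22.3
t 25.95 pos [ 451.9 -236.5  260.7] rot [-1.7943e+02 -4.0000e-02  3.6360e+01] F [ 0.8 -0.6 -2.8] w 22.3
shift units [14.24 -3.98  0.41] turn units [ -0.07  -0.08 -14.52]
```

```bash
python3 -m crank '[[[0.89,-0.25,-0.05,0,0,-1],[0.91,-0.15,-0.05,0,0,-1],[0.92,-0.06,-0.05,0,0,-1],[0.92,0.04,-0.05,0,0,-1],[0.91,0.13,-0.05,0,0,-1],[0.89,0.23,-0.05,0,0,-1],[0.86,0.32,-0.05,0,0,-1],[0.82,0.41,-0.05,0,0,-1],[0.78,0.49,-0.05,0,0,-1],[0.72,0.57,-0.05,0,0,-1],[0.66,0.64,-0.05,0,0,-1],[0,0,0,0,0,0]]]';  python3 go.py 725 113 232 123.5
```

```text
clock: 26.95
eef_pos: [635.0, 12.9, 267.8]
tool_rot: [-3.126, -0.012, 1.834]
force: [0.7, 0.5, -0.7]
width: 22.6
t 26.95 pos [635.   12.9 267.8] rot [-179.08   -0.7   105.05] F [ 0.7  0.5 -0.7] w 22.6
shift units [2.43 3.78 1.16] turn units [-0.13 -0.14 -3.07]
```

```bash
python3 -m crank '[[[0.49,0.75,0.2,-0.13,-0.14,-0.62],[0.44,0.78,0.2,0,0,-0.62],[0.38,0.81,0.2,0,0,-0.62],[0.33,0.84,0.2,0,0,-0.62],[0.28,0.85,0.2,0,0,-0.6],[0,0,0,0,0,0],[0,0,0,0,0,0]]]';  python3 go.py 725 113 235 123.5; python3 fit.py 12 -60 -4 12
```

```text
clock: 27.53
eef_pos: [723.8, 116.3, 224.4]
tool_rot: [-3.126, -0.003, 2.171]
force: [-0.8, -0.5, -1.7]
width: 22.6
t 27.5333 pos [723.8 116.3 224.4] rot [-1.7910e+02 -1.6000e-01  1.2437e+02] F [-0.8 -0.5 -1.7] w 22.6
shift units [-0.11 -0.04 -0.35] turn units [-0.15 -0.03  0.15]
face x=1.2 -0.067 y +0.005 z 5996 z range [-45.8  54.4]
handle centre y by z: [(-10, np.float64(-0.79)), (0, np.float64(-0.79)), (10, np.float64(-0.48)), (30, np.float64(0.1))]
hole y -1.3 z -34.6 w 14.0 h 13.5
end z -46.7 -> hole z -34.7
prong x 28 y -0.7 w 6.3 axis z -34.3
prong x 36 y -0.7 w 7.9 axis z -35.0
prong x 44 y -0.5 w 7.6 axis z -33.1
prong x 52 y -0.4 w 7.9 axis z -31.4
prong x 60 y -0.1 w 7.7 axis z -31.4
prong x 68 y -0.0 w 7.8 axis z -31.2
prong x 76 y 0.1 w 7.9 axis z -31.3
prong x 84 y 0.2 w 7.6 axis z -31.4
plate x None
pos [723.8 116.3 224.4] rot [-1.7910e+02 -1.6000e-01  1.2437e+02] F [-0.8 -0.5 -1.7] t 27.5333
```

```bash
python3 -m crank '[[[0.25,0.03,0,0,0,-0.45],[0.25,0.04,0,0,0,0],[0,0,0,0,0,0]]]';  python3 fit.py 12 -60 -4 12
```

```text
clock: 27.83
eef_pos: [714.2, 127.5, 222.4]
tool_rot: [-3.122, -0.004, 2.215]
force: [0.2, 0.1, -1.7]
width: 22.9
face x=1.3 -0.063 y +0.006 z 4717 z range [-46.   55.5]
handle centre y by z: [(-10, np.float64(-0.81)), (0, np.float64(-0.79)), (10, np.float64(-0.58)), (30, np.float64(0.08))]
hole y -1.3 z -34.6 w 13.5 h 13.5
end z -47.0 -> hole z -35.0
prong x 20 y 1.5 w 7.8 axis z -37.0
prong x 28 y 2.0 w 7.8 axis z -35.7
prong x 36 y 2.6 w 7.7 axis z -33.7
prong x 44 y 3.0 w 7.9 axis z -33.3
prong x 52 y 3.5 w 7.9 axis z -33.3
prong x 60 y 4.0 w 7.9 axis z -33.3
prong x 68 y 4.6 w 7.9 axis z -33.3
prong x 76 y 5.0 w 7.9 axis z -33.3
prong x 84 y 5.4 w 7.8 axis z -33.2
plate x [ 92.2 101.1 102. ]
pos [714.2 127.5 222.4] rot [-178.86   -0.26  126.89] F [ 0.2  0.1 -1.7] t 27.8333
```

```bash
python3 -m crank '[[[0.05,0.07,-0.1,0,0,0],[0.25,0.02,0,0,0,0],[0.3,0.02,0,0,0,0],[0.35,0.02,0.04,0,0,0],[0,0,0.02,0,0,0]]]';  python3 fit.py 12 -60 -4 12
```

```text
clock: 28.3
eef_pos: [700.2, 150.5, 225.5]
tool_rot: [-3.123, -0.001, 2.207]
force: [-0.2, 1.7, -1.2]
width: 22.6
face x=1.2 -0.064 y +0.007 z 4234 z range [-46.   55.9]
handle centre y by z: [(-10, np.float64(-0.74)), (0, np.float64(-0.79)), (10, np.float64(-0.56)), (30, np.float64(0.09))]
end z -47.2 -> hole z -35.2
prong x 20 y 0.6 w 7.8 axis z -30.4
prong x 28 y 1.1 w 7.8 axis z -30.4
prong x 36 y 1.5 w 7.9 axis z -30.4
prong x 44 y 2.0 w 7.7 axis z -30.5
prong x 52 y 2.4 w 7.8 axis z -30.4
prong x 60 y 6.6 w 15.2 axis z -33.7
prong x 68 y 3.7 w 23.9 axis z -35.9
prong x 76 y 3.5 w 24.4 axis z -36.9
prong x 84 y 3.5 w 23.2 axis z -36.5
plate x [73.5 94.1 99.8]
pos [700.2 150.5 225.5] rot [-1.7891e+02 -3.0000e-02  1.2644e+02] F [-0.2  1.7 -1.2] t 28.3
```

```bash
python3 -m crank '[[[0.08,0.02,0.08,0,0,0],[0.25,0.03,0.06,0,0,0],[0.3,0.02,0,0,0,0],[0.3,0.02,0,0,0,0],[0.3,0.018,0,0,0,0],[0.3,0.015,0,0,0,0],[0,0,0,0,0,0]]]';  python3 fit.py 12 -60 -4 12; python3 go.py 674.2 190.8 222 126.5
```

```text
clock: 28.93
eef_pos: [673.6, 192.5, 220.0]
tool_rot: [-3.122, 0.001, 2.206]
force: [-0.0, 0.6, -0.6]
width: 22.6
face x=2.2 -0.054 y +0.039 z 2526 z range [-46.3 -17.5]
handle centre y by z: []
end z -46.9 -> hole z -34.9
prong x 20 y 0.1 w 24.0 axis z -40.8
prong x 28 y 0.8 w 26.8 axis z -40.9
prong x 36 y 0.9 w 26.2 axis z -40.4
prong x 44 y 1.1 w 13.6 axis z -30.6
prong x 52 y 0.1 w 31.1 axis z -39.7
prong x 60 y -0.0 w 31.3 axis z -40.0
plate x [37.7 38.7 62.7]
pos [673.6 192.5 220. ] rot [-1.7885e+02  4.0000e-02  1.2641e+02] F [-0.   0.6 -0.6] t 28.9333
t 28.9833 pos [674.3 191.5 220. ] rot [-1.7885e+02  9.0000e-02  1.2638e+02] F [-0.1  0.3 -1.6] w 22.6
shift units [-0.02 -0.02 -0.07] turn units [-0.19  0.02 -0.02]
```

Clear of the medium with small margin. Now I lower it by feel, release and retreat.

```bash
python3 -m crank '[[[-0.04,0,0.05,0,0,0],[-0.02,0,0.05,0,0,0]]]';python3 -m crank '[[[-0.02,0,0.03,0,0,0],[-0.02,0,0,0,0,0]]]'
```

```text
clock: 29.15
eef_pos: [675.7, 190.1, 217.6]
tool_rot: [-3.123, 0.003, 2.206]
force: [-4.0, 2.0, 8.4]
width: 22.9
clock: 29.32
eef_pos: [676.6, 189.6, 218.0]
tool_rot: [-3.124, 0.002, 2.205]
force: [-0.1, 0.2, -0.5]
width: 22.5
```

```bash
python3 -m crank '[[[0,0,0,0,0,0],[-0.05,0,0,0,0,0],[-0.05,0,0,0,0,0],[0,0,0,0,0,0]]]' -0.2;python3 -m crank '[[[0,0,-0.4,0,0,0],[-0.1,0,-0.8,0,0,0],[-0.6,0,-0.6,0,0,0],[-0.6,0,0,0,0,0],[0,0,0,0,0,0]]]' ; python3 prof.py|grep -v '^-';  python3 go.py 692.5 162.7 275 123.5
```

```text
clock: 29.65
eef_pos: [680.5, 184.3, 218.0]
tool_rot: [-3.125, 0.005, 2.202]
force: [0.3, -0.7, -0.2]
width: 51.1
clock: 30.07
eef_pos: [704.5, 152.7, 276.6]
tool_rot: [-3.124, 0.004, 2.204]
force: [1.1, -0.7, -1.2]
width: 51.1
prong lat: near -0.08 far -0.36
tip s max 94.2 =95 nominal
0.0 337 zmax 265.7 zmin 252.8 lat [-11.1  12.1]
2.0 396 zmax 266.5 zmin 254.9 lat [-12.3  12.8]
4.0 397 zmax 266.4 zmin 255.6 lat [-12.3  13.1]
6.0 393 zmax 266.5 zmin 252.0 lat [-12.3  13.1]
8.0 382 zmax 266.1 zmin 250.6 lat [-12.2  12.9]
10.0 364 zmax 265.4 zmin 241.7 lat [-11.5  12.5]
12.0 344 zmax 265.4 zmin 253.7 lat [-11.3  12.1]
14.0 344 zmax 265.5 zmin 253.4 lat [-11.3  12.2]
16.0 341 zmax 265.5 zmin 251.0 lat [-11.3  12.3]
18.0 276 zmax 265.1 zmin 251.1 lat [-10.9  11.9]
20.0 105 zmax 259.8 zmin 255.0 lat [-4.   3.5]
22.0 103 zmax 259.8 zmin 255.1 lat [-3.9  3.6]
24.0 97 zmax 260.0 zmin 254.5 lat [-3.8  3.7]
26.0 97 zmax 259.6 zmin 255.2 lat [-3.8  3.4]
28.0 104 zmax 260.2 zmin 255.1 lat [-4.1  3.5]
30.0 100 zmax 259.9 zmin 254.5 lat [-4.   3.7]
32.0 102 zmax 260.0 zmin 255.4 lat [-3.9  3.4]
34.0 91 zmax 259.9 zmin 255.7 lat [-3.8  3.5]
36.0 561 zmax 263.6 zmin 225.0 lat [-10.9  11.5]
38.0 292 zmax 264.2 zmin 244.9 lat [-10.8  11.5]
40.0 286 zmax 264.5 zmin 251.6 lat [-10.8  11.7]
42.0 269 zmax 264.3 zmin 253.0 lat [-10.6  11.4]
face hist [(36, 321), (37, 24)]
t 30.1167 pos [703.5 155.1 277.1] rot [-1.7907e+02  1.3000e-01  1.2635e+02] F [0.8 0.4 0.6] w 51.4
shift units [ 0.42 -0.14  0.07] turn units [-0.15  0.03  0.48]
```

```bash
python3 -m crank '[[[0.1,-0.08,0,-0.15,0.03,0.48],[0.1,-0.07,0,0,0,0],[0,0,0,0,0,0],[0,0,0,0,0,0]]]' 0.62; python3 go.py 693.3 162 233 123.5
```

```text
clock: 30.45
eef_pos: [693.3, 161.5, 277.5]
tool_rot: [-3.141, -0.004, 2.159]
force: [0.6, -1.3, -0.8]
width: 15.8
t 30.45 pos [693.3 161.5 277.5] rot [-179.94   -0.25  123.67] F [ 0.6 -1.3 -0.8] w 15.8
shift units [0.01 0.01 1.48] turn units [-0.01 -0.04  0.03]
```

```bash
python3 -m crank '[[[-0.04,0,0.5,0,0,0],[0,0,0.6,0,0,0],[0,0,0.35,0,0,0]]]';python3 -m crank '[[[0.2,-0.02,0,0,0,0],[0.12,0,0,0,0,0]]]'; python3 go.py 675.7 188.2 233 123.5
```

```text
clock: 30.7
eef_pos: [694.2, 164.4, 236.0]
tool_rot: [3.137, -0.004, 2.165]
force: [0.1, 0.7, 0.7]
width: 16.3
clock: 30.87
eef_pos: [686.6, 172.0, 232.8]
tool_rot: [-3.14, -0.006, 2.166]
force: [-0.3, 0.6, -0.8]
width: 16.0
t 30.8667 pos [686.6 172.  232.8] rot [-179.93   -0.33  124.08] F [-0.3  0.6 -0.8] w 16.0
shift units [ 0.65  0.   -0.  ] turn units [-0.01 -0.05  0.1 ]
```

```bash
python3 -m crank '[[[0.08,0,0,0,0,0],[0.08,0,0.02,0,0,0],[0.08,0,0.02,0,0,0],[0.06,0,0.02,0,0,0]]]';python3 -m crank '[[[0.06,-0.01,0.02,0,0,0],[0.06,0,0.02,0,0,0]]]'; python3 go.py 675.7 188.2 233 123.5
```

```text
clock: 31.2
eef_pos: [681.1, 181.9, 233.1]
tool_rot: [3.141, -0.005, 2.168]
force: [-0.4, 0.1, 0.2]
width: 16.5
clock: 31.37
eef_pos: [679.3, 184.9, 232.9]
tool_rot: [3.139, -0.004, 2.168]
force: [0.7, -0.9, 0.3]
width: 16.1
t 31.3667 pos [679.3 184.9 232.9] rot [179.86  -0.21 124.2 ] F [ 0.7 -0.9  0.3] w 16.1
shift units [ 0.16 -0.04 -0.  ] turn units [ 0.02 -0.03  0.12]
```

```bash
python3 -m crank '[[[0.05,-0.02,0.02,0,0,0],[0.05,0,0.01,0,0,0]]]';python3 -m crank '[[[0.05,-0.02,0.01,0,0,0],[0.05,0,0,0,0,0]]]';python3 -m crank '[[[0.04,0,0,0,0,0],[0.04,0,0,0,0,0]]]'; python3 go.py 675.7 188.2 233 123.5
```

```text
clock: 31.53
eef_pos: [677.5, 187.0, 232.6]
tool_rot: [3.138, -0.003, 2.167]
force: [0.5, -1.1, 0.6]
width: 16.0
clock: 31.7
eef_pos: [675.9, 188.4, 232.5]
tool_rot: [3.137, -0.001, 2.166]
force: [3.0, -3.9, -0.5]
width: 16.1
clock: 31.87
eef_pos: [675.9, 188.3, 232.5]
tool_rot: [3.137, 0.003, 2.164]
force: [2.9, -3.3, 0.7]
width: 16.0
t 31.8667 pos [675.9 188.3 232.5] rot [1.7972e+02 1.5000e-01 1.2400e+02] F [ 2.9 -3.3  0.7] w 16.0
shift units [ 0.   -0.01 -0.02] turn units [0.05 0.02 0.08]
```

```bash
python3 -m crank '[[[-0.3,0,0,0,0,0],[-0.5,0,0,0,0,0],[-0.2,0,-0.7,0,0,0],[0,0,-1,0,0,0],[0,0,-0.7,0,0,0],[0,0,0,0,0,0]]]' ; python3 -c "
from prof import *
prof()
gaps(17.5,22)" | tail -32;python3 - <<'E'
from h import *
im=ctrl.get_image("side");w=ctrl.get_image("wrist")
o=np.zeros((400,800,3),np.uint8);o[:,:400]=cv2.resize(im["color"][90:250,260:420,::-1],(400,400),interpolation=2);o[:300,400:]=cv2.resize(w["color"][...,::-1],(400,300));cv2.imwrite("pics/v6.png",o)
E
```

```text
clock: 32.37
eef_pos: [692.5, 160.0, 303.8]
tool_rot: [-3.14, -0.006, 2.165]
force: [0.3, 1.2, 1.0]
width: 16.4
0.0 252 zmax 265.5 zmin 253.0 lat [-11.6  11.7]
2.0 278 zmax 266.3 zmin 249.7 lat [-12.5  12.7]
4.0 244 zmax 266.3 zmin 251.4 lat [-12.5  12.9]
6.0 281 zmax 266.4 zmin 252.5 lat [-12.5  12.8]
8.0 266 zmax 266.1 zmin 249.5 lat [-12.6  12.8]
10.0 224 zmax 265.3 zmin 241.7 lat [-11.5  12.1]
12.0 253 zmax 265.2 zmin 250.7 lat [-11.7  12.1]
14.0 229 zmax 265.4 zmin 249.6 lat [-11.9  12.2]
16.0 242 zmax 265.3 zmin 252.0 lat [-11.7  11.8]
18.0 201 zmax 265.5 zmin 251.2 lat [-11.2  11.7]
20.0 220 zmax 264.4 zmin 251.5 lat [-10.8  11.5]
22.0 214 zmax 264.5 zmin 252.7 lat [-11.2  11.1]
24.0 210 zmax 264.3 zmin 252.9 lat [-10.8  11.2]
26.0 156 zmax 264.2 zmin 252.4 lat [-10.8  11.2]
28.0 64 zmax 259.8 zmin 255.3 lat [-4.   3.6]
30.0 67 zmax 259.7 zmin 255.2 lat [-4.   3.6]
32.0 71 zmax 259.7 zmin 254.2 lat [-4.   3.7]
34.0 71 zmax 260.0 zmin 254.1 lat [-4.   3.5]
36.0 63 zmax 259.6 zmin 256.2 lat [-4.   3.3]
38.0 66 zmax 259.6 zmin 255.5 lat [-4.   3.3]
40.0 64 zmax 259.7 zmin 254.7 lat [-4.   3.3]
42.0 65 zmax 259.8 zmin 255.8 lat [-3.9  3.4]
face hist []
17.5 48 z [261.1 263.6 265.3]
18.0 40 z [260.8 263.3 265.1]
18.5 41 z [261.  263.2 264.7]
19.0 39 z [260.2 262.9 264.7]
19.5 40 z [257.2 261.2 262.8]
20.0 41 z [258.  262.2 263.9]
20.5 42 z [258.7 262.3 264.3]
21.0 42 z [258.7 262.6 264.5]
21.5 46 z [259.2 262.7 264.4]
```

View pics/v6.png

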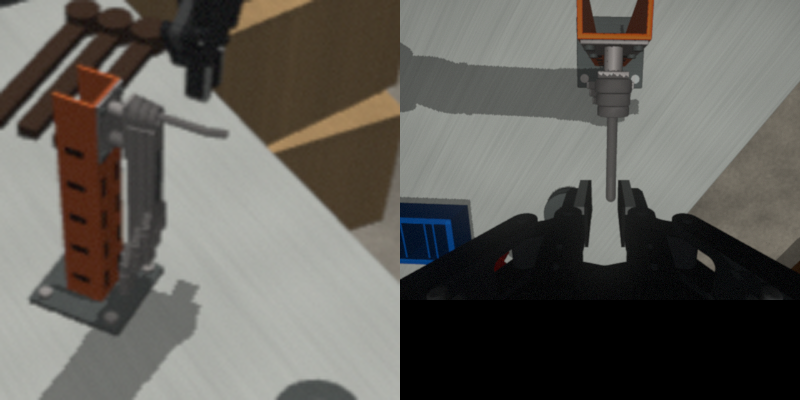

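The pictures show all three hanging in order and stacked flush: the stack is about 27 mm deep, against 10+9+8. I'll back the arm off, check that they're still, and hand in.

```bash
python3 -m crank '[[[-0.8,0,-0.5,0,0,0],[-0.8,0,-0.5,0,0,0],[0,0,0,0,0,0],[0,0,0,0,0,0],[0,0,0,0,0,0],[0,0,0,0,0,0]]]'
python3 - <<'E'
from h import *
import time
a=ctrl.get_image("side")
for _ in range(5): b=ctrl.get_image("side")
d=np.abs(a["color"].astype(int)-b["color"]).max(-1)[100:250,280:345];print("moving px",(d>25).sum())
o=cv2.imread("pics/side0.png")[...,::-1].astype(int);e=np.abs(o-b["color"]).max(-1)
for n,(u,v,w,h) in dict(red=(421,291,43,71),pulley=(387,260,35,40),link=(214,207,58,42),bolt=(484,368,78,64),returns=(347,366,84,110)).items():
    print(n,(e[v-h//2:v+h//2,u-w//2:u+w//2]>40).mean().round(3))
print(ctrl.finish_job())
E
```

```text
clock: 33.07
eef_pos: [713.3, 120.0, 318.8]
tool_rot: [-3.116, -0.016, 2.173]
force: [-0.7, 0.5, -0.3]
width: 16.3
moving px 3
red 0.0
pulley 0.0
link 0.0
bolt 0.0
returns 0.105
the job is handed in; nothing more can be done
None
```

All three spanners are hanging on the hook in the order asked: large against the back plate, then medium, then small. I handed the job in at about 33 s of the 72 s limit.

**Seating:** I lowered each spanner onto the prong by feel and released it. I then pushed it back with the fingers straddling the prong until it stopped.
- **Push-back:** every push read 4–6 N and stopped within about 0.5 mm of where I expected.
- **Lowering:** the highest reading was about 8–10 N net, on the small spanner. I only read forces at the end of each move, so a brief peak in between could have been missed. All readings stayed under 15 N.

**Last checks:**
- **Stack depth:** the wrist depth picture shows the stack about 27 mm deep (10 + 9 + 8) with no gap I could resolve. Its resolution is about 0.5 mm.
- **Stillness:** the side camera showed nothing moving beyond noise (3 pixels), with the gripper clear.
- **Other things on the bench:** the red look-alike, pulley, link arm and bolt bin look unchanged from the first picture. The only change at the returns bin (about 10% of pixels) is what I'd expect from the spanners being gone.

No check failed or disagreed.

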